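# Free the worn hanger links of an airer rail with the spring-bar tool

## Task

Worn hanger links are locked into the drying-airer rail by spring bars. Hook the forked tool over each bar that holds a link and draw its brass collar back until the link pops up, never touching the bars with the gripper itself; only when every link is free, press the tool down into the fork clip of its stand, fork at the clip end, fully home under the green jaw. Put all the links into the off-white tray, and do not disturb the cotton reels.

Things in the scene. Friction and masses are not known exactly. Their poses are not given: they have to be found in the camera images.
- rail: Fixed airer rail, white base 108 x 224 mm. Origin: underside, below the row of five pockets (x = 0; y = -84, -42, 0, 42, 84 mm). x points from the brass collars to the links. Pocket walls end at z = 40 to 44 mm; base top z = 12; front lug wall face x = -17; end block x = -62 to -70, 38.5 high. Each pocket has a sprung black plate below; some pockets are empty.
- gap_1 (a point): Point on the axis of spring bar 1 (horizontal along rail x, at rail y = -84, z = 29.5 mm), in the middle of the 14 mm bare stretch of its 7 mm steel rod, between the lug wall (+x) and the brass collar (22 mm across, 6 mm thick, -x). Moves with the bar.
- bar_1 (a joint): Spring bar 1: 0 = out, its tip 12 mm inside the link's eye; grows to 0.016 m as the collar is drawn to the rail's -x (3 N at first, 6 N fully back, plus friction). At 0.011 to 0.014 the link is free and its plate lifts it 10 mm; once let go the bar rests on the lifted link's foot at about 0.01 to 0.013, or is back at 0 if the link is gone.
- gap_2 (a point): Point on the axis of spring bar 2 (horizontal along rail x, at rail y = -42, z = 29.5 mm), in the middle of the 14 mm bare stretch of its 7 mm steel rod, between the lug wall (+x) and the brass collar (22 mm across, 6 mm thick, -x). Moves with the bar.
- bar_2 (a joint): Spring bar 2: 0 = out, its tip 12 mm inside the link's eye; grows to 0.016 m as the collar is drawn to the rail's -x (3 N at first, 6 N fully back, plus friction). At 0.011 to 0.014 the link is free and its plate lifts it 10 mm; once let go the bar rests on the lifted link's foot at about 0.01 to 0.013, or is back at 0 if the link is gone.
- gap_3 (a point): Point on the axis of spring bar 3 (horizontal along rail x, at rail y = 0, z = 29.5 mm), in the middle of the 14 mm bare stretch of its 7 mm steel rod, between the lug wall (+x) and the brass collar (22 mm across, 6 mm thick, -x). Moves with the bar.
- bar_3 (a joint): Spring bar 3: 0 = out, its tip 12 mm inside the link's eye; grows to 0.016 m as the collar is drawn to the rail's -x (3 N at first, 6 N fully back, plus friction). At 0.011 to 0.014 the link is free and its plate lifts it 10 mm; once let go the bar rests on the lifted link's foot at about 0.01 to 0.013, or is back at 0 if the link is gone.
- gap_4 (a point): Point on the axis of spring bar 4 (horizontal along rail x, at rail y = 42, z = 29.5 mm), in the middle of the 14 mm bare stretch of its 7 mm steel rod, between the lug wall (+x) and the brass collar (22 mm across, 6 mm thick, -x). Moves with the bar.
- bar_4 (a joint): Spring bar 4: 0 = out, its tip 12 mm inside the link's eye; grows to 0.016 m as the collar is drawn to the rail's -x (3 N at first, 6 N fully back, plus friction). At 0.011 to 0.014 the link is free and its plate lifts it 10 mm; once let go the bar rests on the lifted link's foot at about 0.01 to 0.013, or is back at 0 if the link is gone.
- gap_5 (a point): Point on the axis of spring bar 5 (horizontal along rail x, at rail y = 84, z = 29.5 mm), in the middle of the 14 mm bare stretch of its 7 mm steel rod, between the lug wall (+x) and the brass collar (22 mm across, 6 mm thick, -x). Moves with the bar.
- bar_5 (a joint): Spring bar 5: 0 = out, its tip 12 mm inside the link's eye; grows to 0.016 m as the collar is drawn to the rail's -x (3 N at first, 6 N fully back, plus friction). At 0.011 to 0.014 the link is free and its plate lifts it 10 mm; once let go the bar rests on the lifted link's foot at about 0.01 to 0.013, or is back at 0 if the link is gone.
- link_orange: Loose orange hanger link, 50 g, 72 mm tall; may be absent. Foot block x = -10 to 14, 24 (y) mm, 36 tall, with an eye in its -x face; above it a grip tab 12 (x, centred) x 24 (y) mm, z = 36 to 72. Origin on the underside; axes as the rail's while in a pocket. Locked: origin 16 mm above the rail's; freed: 26 mm; then it lifts straight out (drag up to 10 N).
- link_blue: Loose blue hanger link, 50 g, 72 mm tall; may be absent. Foot block x = -10 to 14, 24 (y) mm, 36 tall, with an eye in its -x face; above it a grip tab 12 (x, centred) x 24 (y) mm, z = 36 to 72. Origin on the underside; axes as the rail's while in a pocket. Locked: origin 16 mm above the rail's; freed: 26 mm; then it lifts straight out (drag up to 10 N).
- link_green: Loose green hanger link, 50 g, 72 mm tall; may be absent. Foot block x = -10 to 14, 24 (y) mm, 36 tall, with an eye in its -x face; above it a grip tab 12 (x, centred) x 24 (y) mm, z = 36 to 72. Origin on the underside; axes as the rail's while in a pocket. Locked: origin 16 mm above the rail's; freed: 26 mm; then it lifts straight out (drag up to 10 N).
- link_yellow: Loose yellow hanger link, 50 g, 72 mm tall; may be absent. Foot block x = -10 to 14, 24 (y) mm, 36 tall, with an eye in its -x face; above it a grip tab 12 (x, centred) x 24 (y) mm, z = 36 to 72. Origin on the underside; axes as the rail's while in a pocket. Locked: origin 16 mm above the rail's; freed: 26 mm; then it lifts straight out (drag up to 10 N).
- link_white: Loose white hanger link, 50 g, 72 mm tall; may be absent. Foot block x = -10 to 14, 24 (y) mm, 36 tall, with an eye in its -x face; above it a grip tab 12 (x, centred) x 24 (y) mm, z = 36 to 72. Origin on the underside; axes as the rail's while in a pocket. Locked: origin 16 mm above the rail's; freed: 26 mm; then it lifts straight out (drag up to 10 N).
- fork_tool: Loose tool, 152 mm, 120 g, standing on prongs and rear foot. Origin: underside, below the shank; x to the fork, z up. Red handle x = -110 to -30, 16 wide, z = 18 to 42 mm; 10 mm round shank x = -30 to 34, z = 30; head 30 wide, x = 34 to 42, with two prongs down (x = 35 to 41, each 8 wide, gap 13, open to z = 24). Black foot x = -110 to -100, 28 wide.
- tool_shank (a point): Axis of the tool's shank, at tool x = 0, z = 30 mm: this stretch goes into the clip.
- tool_fork (a point): Middle of the gap between the prongs, at tool x = 38 mm, 8 mm above the prong tips.
- tool_stand: Fixed tool stand, grey base x = -122 to 28, 56 wide, 10 mm high; origin: underside, below clip_seat; the fork must point to its +x. White clip at x = -8 to 16 mm, open upward: fixed prong on -y, green sprung jaw on +y, mouth flared to 20 mm at z = 75. White rest x = -96 to -88, 26 wide, top z = 38, with side cheeks 22 mm apart, takes the handle.
- clip_seat (a point): Where tool_shank lies when the tool is fully home in the clip: on the clip's axis, 50 mm above the underside of the stand. Axes as the stand's.
- jaw (a joint): Sprung hinged jaw of the clip: 0 = closed, about 0.07 to 0.1 rad while the shank passes its nose, then it snaps back over the shank. Pushing the shank in takes roughly 5 to 15 N downward.
- tray: Loose low tray of off-white enamel, 182 (x) x 262 (y) mm outside, 550 g, walls 24 mm high and 6 mm thick, floor 6 mm above the origin (centre of the underside). Beyond its left side a solid wall rises at y = 0.41 m.
- thread_rust: Bystander: rust cotton reel, 30 mm across, 38 mm tall, loose.
Mind the look-alikes: they are no part of the job. There is more than one size of the link_blue; the job needs the smaller.

How it is judged (in metres and radians):
On the way, in this order (a step that is already met when the one before it is completed fails the run):
1. every link present on the rail is freed (raised at least 7 mm from its locked height, or already taken out) ((z of link_orange in the frame of rail above 0.023 m or horizontal distance between link_orange and rail above 0.15 m) and (z of link_blue in the frame of rail above 0.023 m or horizontal distance between link_blue and rail above 0.15 m) and (z of link_green in the frame of rail above 0.023 m or horizontal distance between link_green and rail above 0.15 m) and (z of link_yellow in the frame of rail above 0.023 m or horizontal distance between link_yellow and rail above 0.15 m) and (z of link_white in the frame of rail above 0.023 m or horizontal distance between link_white and rail above 0.15 m)), for 0.2 s.
2. the tool is home in the fork clip with the jaw shut over its shank (distance between tool_shank and clip_seat below 0.015 m and z of tool_shank in the frame of clip_seat between -0.004 and 0.004 m and angle between the x axis of fork_tool and the x axis of tool_stand, either way round below 0.1 rad and x of tool_fork in the frame of clip_seat above 0 m and value of joint jaw below 0.04 rad), for 0.2 s.
At the end, for the whole second after the job is handed in: Tool shank in the clip (within 15 mm of the seat along it, 4 mm in height), fork toward the stand's +x, axes within 0.1 rad, jaw under 0.04 rad; each link's origin within 85 x 125 mm of the tray's centre and under 30 mm above its underside; all at rest (all of step 2 and linear speed of each of fork_tool, link_orange, link_blue, link_green, link_yellow, link_white below 0.02 m/s and x of link_orange in the frame of tray between -0.085 and 0.085 m and y of link_orange in the frame of tray between -0.125 and 0.125 m and z of link_orange in the frame of tray between 0 and 0.03 m and x of link_blue in the frame of tray between -0.085 and 0.085 m and y of link_blue in the frame of tray between -0.125 and 0.125 m and z of link_blue in the frame of tray between 0 and 0.03 m and x of link_green in the frame of tray between -0.085 and 0.085 m and y of link_green in the frame of tray between -0.125 and 0.125 m and z of link_green in the frame of tray between 0 and 0.03 m and x of link_yellow in the frame of tray between -0.085 and 0.085 m and y of link_yellow in the frame of tray between -0.125 and 0.125 m and z of link_yellow in the frame of tray between 0 and 0.03 m and x of link_white in the frame of tray between -0.085 and 0.085 m and y of link_white in the frame of tray between -0.125 and 0.125 m and z of link_white in the frame of tray between 0 and 0.03 m); the robot touches nothing.
It fails at once if the gripper or arm itself touches a spring bar (contact force between any of the arm, the fingers and bar_1 above 0.5 N or contact force between any of the arm, the fingers and bar_2 above 0.5 N or contact force between any of the arm, the fingers and bar_3 above 0.5 N or contact force between any of the arm, the fingers and bar_4 above 0.5 N or contact force between any of the arm, the fingers and bar_5 above 0.5 N).
It fails at once if the rust cotton reel is moved more than 4 cm (distance of thread_rust from where it was at the start of the episode above 0.04 m).
Of link_orange, link_blue, link_green, link_yellow, link_white only 3 to 5 are there at a start; the rules pass over those that are not, and their reading is None.
At some moment in a run one of fork_tool may be knocked a few centimetres aside while the robot is not near it.
It also fails if it takes over 210 s, if anything falls off the work surface, if the arm or the gripper's body presses on something with over 40 N, if the wrist force passes 120 N, or if a joint passes its speed limit or range.

## Robot

A 6-joint arm with a two-finger parallel gripper is mounted at the origin on a cart in front of the work surface, level with it; the furniture and walls round the work are solid. World frame = base frame: x ahead of the robot, y to its left, z up, the work surface at z = 0. Lengths are in mm, angles in rad, forces in N, time in s.
With the tool pointing down it reaches from about 300 to 775 mm from the base axis. Payload 14.6 kg.
Tool frame: the origin (TCP) lies at the very end of the fingers, on their centre line; the grasp point (between the pads) lies 19 mm behind it (manip.grip_point_offset is the distance from the TCP to the grasp point, in mm); z points along the fingers, y is the line along which they close (so a half turn about z gives the same grasp; the last joint's range is limited). The gripper opens to 94 mm and grips with 3 to 60 N. Pads are 16 mm wide; open, the fingers measure 119 mm over their backs; the gripper's body (75 mm by 177 mm) begins 78 mm behind the grasp point.
Start: joints at [-1.244, 0.3, 1.521, -0, 1.321, -0.067], TCP at [211.027, -507.894, 173.146] pointing down, gripper open.
Joint ranges: [-3.03, 3.03], [-0.79, 2.21], [0.23, 2.52], [-1.04, 4.18], [0, 3.07], [-2.55, 2.55]. Speed limits (rad/s): [2.22, 2.22, 2.57, 3.14, 3.14, 3.14].

## Interface

Orientations are given as [roll, pitch, yaw] about the fixed x, y, z axes, in that order (R = Rz(yaw) Ry(pitch) Rx(roll)).
In Python, from cell import telemetry, eyes, manip gives the robot as it stands.
- The arm moves only by the tool play_rows, never from a script. Its arguments are lists of equal length, an entry for each row: "translation": the shift along the world's x, y, z in m, a list of three; "yaw": the turn about the world's z in rad. A call has 1 to 12 rows; each row is the pose to reach, as a shift and turn from the pose commanded when the call began; what a row does not reach only later rows make up. A row lasts 1/8 s, in which the tool goes at most 62.5 mm and 10.7 degrees, less where a joint would pass 70% of its speed; a pose out of reach is approached as far as the arm can. A call with a gripper value outside its range is refused whole. "hand" is the opening, from 0 (shut) to 1 (fully open), set as the call begins (left out, the last holds). The fingers move at their own pace and stop on an object; "force" is the grip in N (left out, the last holds). Time passes only in rows, so rows that repeat a pose let the fingers close. It gives the time, the measured TCP pose, the force, the opening and the grip force at its end, in the units of the state.
- telemetry.read_state(): the state, without advancing time (a new reading comes with each control period).
- eyes.camera(name): name is "scene" or "top"; returns a dict with "pixels" (480x640x3 uint8, red, green, blue), "fx", "fy", "cx", "cy" (pixels), "cam_to_world" (4x4, takes a point from camera to world coordinates). Camera axes: x right, y up, looking along -z (the intrinsics and any distortion apply to the point x, -y, -z); pixel columns grow to the right and rows downward; lengths in mm; the calibration is good to about 2 mm. A picture is of the moment at which its call begins. There is no depth.
- manip.sign_off(): hands the job in; it is judged then, once.
The state is a dict: "clock": time; "joints": joint angles; "qd": joint speeds; "effort": joint torques, N m; "eef_pos": TCP position; "eef_rot": TCP orientation; "wrist_force": force on the tool from outside, world axes, zero at the start; "moment": the same for the moment, N m; "finger_gap": finger opening in mm; "finger_force": force on a finger pad.
Only numpy, scipy, OpenCV 4.12 (cv2) and the standard library are available. Lean on these libraries where they do the work, as an engineer would, in place of code of your own. Each camera call takes 0.05 s, during which the arm holds its last target. There are 200 camera calls.

## Working session

There is one attempt and no reset: what is moved stays moved. The work goes in short steps, Python scripts to look and compute and a tool call to move; the robot and the scene stay as the last step left them, time stands still between calls to the robot, and variables do not carry over. Pictures are saved under pics/ and viewed, at most 14 in all, crops included, and the job is handed in when it is done.

Besides the shell and the picture viewer there is one more tool, called after "Call:" in YAML: its name, and indented under it one key for each argument. play_rows: Moves the arm, as the interface text tells. Its arguments: {"type":"object","properties":{"translation":{"type":"array","items":{"type":"array","items":{"type":"number"}}},"yaw":{"type":"array","items":{"type":"number"}},"hand":{"type":"number"},"force":{"type":"number"}},"required":["translation","yaw"]}

```bash
ls; mkdir -p pics
cat > h.py <<'E'
import numpy as np, cv2
from cell import telemetry, eyes, manip
def shot(name,fn=None):
    c=eyes.camera(name); 
    if fn: cv2.imwrite('pics/'+fn,c['pixels'][:,:,::-1])
    return c
def ray(c,u,v,z):
    M=np.array(c['cam_to_world']); d=M[:3,:3]@np.array([(u-c['cx'])/c['fx'],-(v-c['cy'])/c['fy'],-1.])
    o=M[:3,3]; return o+d*(z-o[2])/d[2]
def proj(c,p):
    M=np.array(c['cam_to_world']); q=M[:3,:3].T@(np.array(p,float)-M[:3,3])
    return np.array([c['cx']+c['fx']*q[0]/-q[2], c['cy']-c['fy']*q[1]/-q[2]])
E
python3 - <<'E'
from h import *
for n in('scene','top'):
    c=shot(n,n+'0.png'); print({k:(np.round(v,3).tolist() if k!='x' else 0) for k,v in c.items() if k!='pixels'})
print(telemetry.read_state())
E
```

```text
pics
{'fx': 549.342, 'fy': 549.342, 'cx': 326.728, 'cy': 234.415, 'cam_to_world': [[0.583, 0.371, -0.722, -312.192], [-0.812, 0.291, -0.506, -549.853], [0.023, 0.882, 0.471, 605.147], [0.0, 0.0, 0.0, 1.0]]}
{'fx': 618.825, 'fy': 618.825, 'cx': 328.767, 'cy': 243.929, 'cam_to_world': [[-0.022, 0.78, -0.625, -281.981], [-1.0, -0.028, 0.001, 22.943], [-0.017, 0.625, 0.78, 1106.252], [0.0, 0.0, 0.0, 1.0]]}
{'clock': 0.1, 'joints': array([-1.24362277e+00,  3.00414971e-01,  1.52153362e+00,  1.11688732e-06,
        1.32068383e+00, -6.65754921e-02]), 'qd': array([ 5.63992407e-06, -6.09409714e-04, -1.48691452e-04, -1.51607181e-03,
       -1.16471804e-04, -2.85813313e-03]), 'effort': array([ 6.03462704e-04, -5.32650483e+01, -3.53286517e+01,  7.09840260e-02,
        2.34751002e-02, -7.21337938e-05]), 'eef_pos': array([ 210.93191842, -507.65070186,  172.63720955]), 'eef_rot': array([-3.14055526e+00, -7.02514678e-05,  3.93748737e-01]), 'wrist_force': array([0.51950887, 0.11976185, 0.27429796]), 'moment': array([-0.04703794, -0.00552773,  0.01629225]), 'finger_force': 0.0, 'finger_gap': 93.77056799223469}
```

View pics/scene0.png

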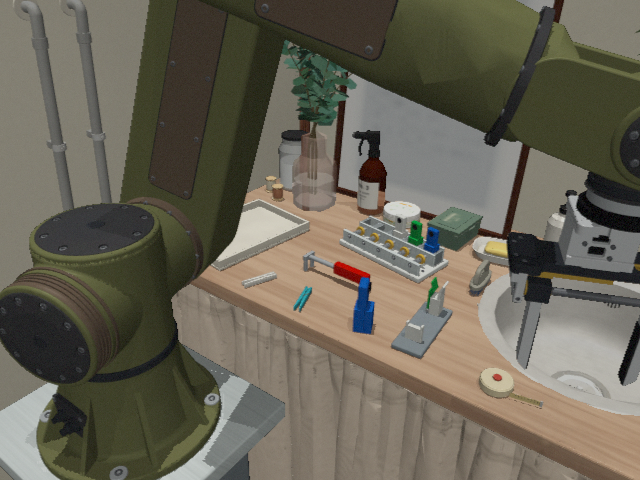

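View pics/top0.png

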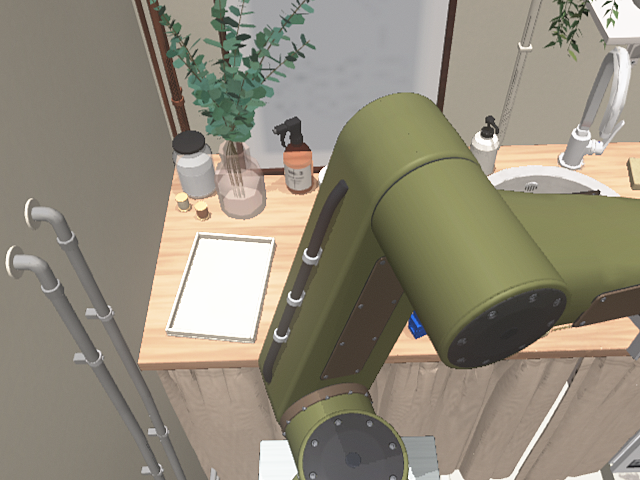

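Call:
play_rows:
  translation:
    - [-0.04,0.02,0.02]
    - [-0.08,0.04,0.04]
    - [-0.12,0.06,0.06]
    - [-0.16,0.08,0.08]
    - [-0.21,0.08,0.08]
    - [-0.26,0.08,0.08]
    - [-0.26,0.08,0.08]
    - [-0.26,0.08,0.08]
  yaw: [-0.1,-0.2,-0.3,-0.4,-0.45,-0.5,-0.5,-0.5]

```text
clock: 1.1
eef_pos: [-48.6, -427.8, 253.0]
eef_rot: [-3.141, -0.0, -0.106]
wrist_force: [-0.8, -0.1, -0.8]
finger_gap: 94.1
finger_force: 0.0
```

Run:
```python
from h import *
c=shot('scene','s1.png');t=shot('top','t1.png')
cr=c['pixels'][170:370,230:510][:,:,::-1]
a=cv2.resize(cr,None,fx=2.8,fy=2.8,interpolation=cv2.INTER_CUBIC);cv2.imwrite('pics/s1c.png',a)
```

```text
(no output)
```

View pics/s1c.png

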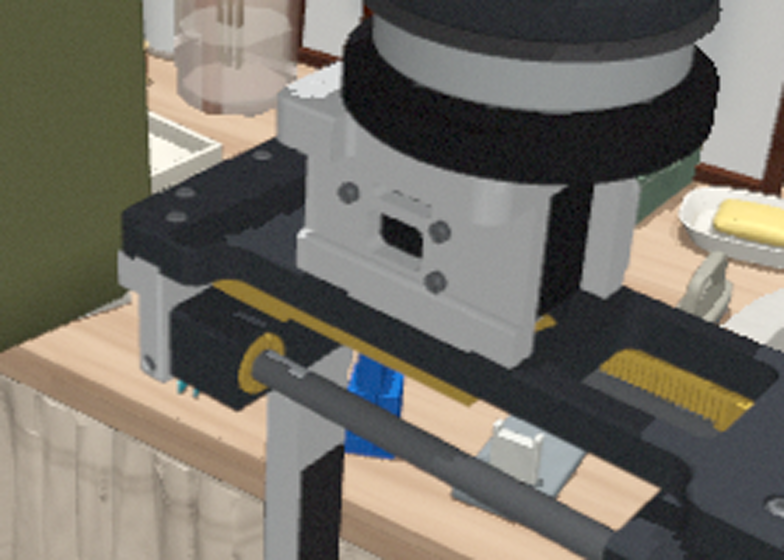

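View pics/t1.png

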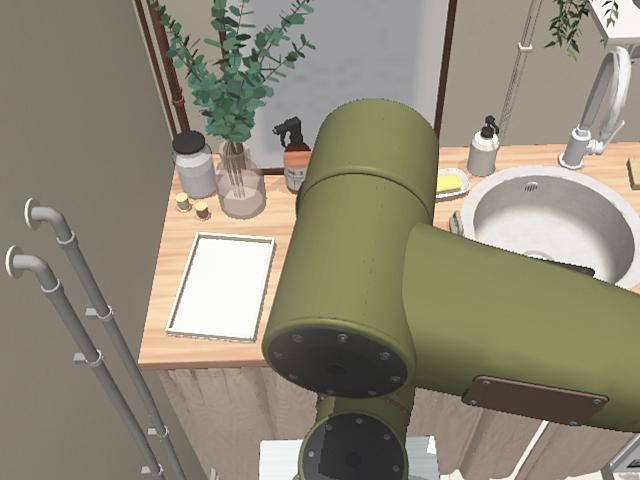

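Call:
play_rows:
  translation:
    - [0.03,-0.05,0]
    - [0.06,-0.1,0]
    - [0.09,-0.15,0]
    - [0.12,-0.2,0]
    - [0.15,-0.25,-0.03]
    - [0.17,-0.29,-0.05]
    - [0.17,-0.29,-0.05]
    - [0.17,-0.29,-0.05]
  yaw: [0,0,0,0,0,0,0,0]

```text
clock: 2.2
eef_pos: [121.9, -717.5, 203.6]
eef_rot: [3.141, -0.0, -0.105]
wrist_force: [0.1, 0.4, 0.7]
finger_gap: 94.2
finger_force: 0.0
```

Run:
```python
from h import *
c=shot('scene','s2.png');t=shot('top','t2.png')
a=cv2.resize(c['pixels'][170:370,230:510][:,:,::-1],None,fx=2,fy=2,interpolation=cv2.INTER_CUBIC)
b=cv2.resize(t['pixels'][150:380,140:460][:,:,::-1],(560,400))
cv2.imwrite('pics/st2.png',cv2.resize(np.vstack([a,b]),(420,600)) if 0 else np.vstack([a,b])[:, :])
cv2.imwrite('pics/s2c.png',cv2.resize(c['pixels'][190:370,230:470][:,:,::-1],(800,600),interpolation=cv2.INTER_CUBIC))
```

```text
(no output)
```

View pics/t2.png

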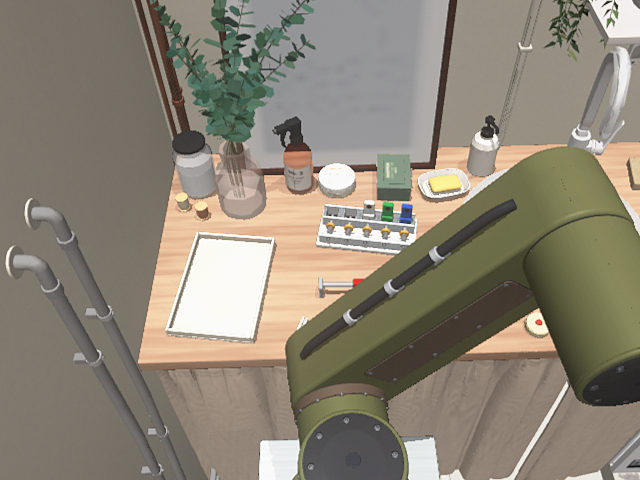

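View pics/s2c.png

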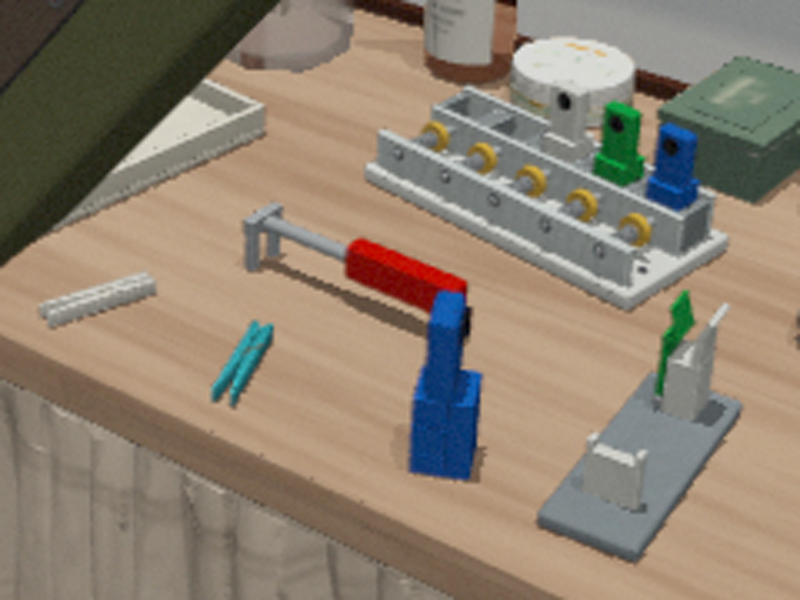

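Run:
```python
from h import *
import itertools
cs=shot('scene');ct=shot('top')
cen={}
for n,c in(('s',cs),('t',ct)):
    hsv=cv2.cvtColor(c['pixels'],cv2.COLOR_RGB2HSV)
    m=cv2.inRange(hsv,(17,110,110),(30,255,255))
    k,l,st,ce=cv2.connectedComponentsWithStats(m)
    out=[(ce[i],st[i]) for i in range(1,k) if st[i][4]>12]
    if n=='s': out=[o for o in out if 350<o[0][0]<430 and 220<o[0][1]<270]
    else: out=[o for o in out if 310<o[0][0]<425 and 215<o[0][1]<245]
    out.sort(key=lambda o:o[0][0]); cen[n]=[o[0] for o in out]
    print(n,[(np.round(o[0],1).tolist(),int(o[1][4])) for o in out])
    for o in out: print('   ',np.round(ray(c,*o[0],31),1))
    m=cv2.inRange(hsv,(0,170,120),(6,255,255))|cv2.inRange(hsv,(174,170,120),(180,255,255))
    k,l,st,ce=cv2.connectedComponentsWithStats(m)
    for i in range(1,k):
        if st[i][4]>60: 
            r=cv2.minAreaRect(np.argwhere(l==i)[:,::-1].astype(np.float32)); print('red',np.round(ce[i],1),st[i],r, np.round(ray(c,*ce[i],34),1))
# crop helper px
P=lambda u,v:(230+u*.3,190+v*.3)
print('stand z10');
for q in((540,520),(635,555),(740,402),(645,375)): print(np.round(ray(cs,*P(*q),10),1))
print('tool prong tips z0, head');
for q in((252,270),(274,256)): print(np.round(ray(cs,*P(*q),0),1))
for q in((247,217),(283,207)): print(np.round(ray(cs,*P(*q),35),1))
print('clip jaw top, fixed top z75');
for q in((684,295),(722,310)): print(np.round(ray(cs,*P(*q),75),1))
print('rest top');
for q in((592,440),(645,455)): print(np.round(ray(cs,*P(*q),40),1))
print('lookalike base')
for q in((412,470),(473,475)): print(np.round(ray(cs,*P(*q),0),1))
print('tray top z24')
for q in((201,234),(274,237),(255,338),(167,334)): print(np.round(ray(ct,*q,24),1))
print('rail base z12 top')
for q in((317,246),(419,252)): print(np.round(ray(ct,*q,12),1))
print('bottle', ray(ct,298,188,0),'reels',ray(ct,202,217,0))
v=cv2.resize(ct['pixels'][180:340,270:470][:,:,::-1],(750,600),interpolation=cv2.INTER_CUBIC);cv2.imwrite('pics/t2c.png',v)
```

```text
s [([361.0, 229.9], 36), ([375.3, 236.5], 39), ([389.9, 243.4], 41), ([405.0, 250.3], 43), ([421.2, 258.0], 46)]
    [633.7  18.6  31. ]
    [626.5 -23.5  31. ]
    [619.2 -64.9  31. ]
    [ 612.7 -105.4   31. ]
    [ 605.1 -147.4   31. ]
red [349.8 270.3] [334 262  36  19 286] ((351.15753173828125, 271.7465515136719), (36.39979934692383, 10.65074634552002), 20.556045532226562) [469.9 -59.8  34. ]
t [([330.1, 224.9], 34), ([348.5, 226.7], 33), ([366.7, 228.8], 34), ([385.2, 230.4], 37), ([403.8, 232.3], 38)]
    [635.7  17.9  31. ]
    [628.8 -23.9  31. ]
    [621.  -64.9  31. ]
    [ 614.6 -106.2   31. ]
    [ 607.5 -147.8   31. ]
stand z10
[ 346.3 -227.8   10. ]
[ 351.5 -278.2   10. ]
[ 501.3 -266.    10. ]
[ 492.4 -212.3   10. ]
tool prong tips z0, head
[457.8  40.6   0. ]
[479.5  39.8   0. ]
[460.1  46.5  35. ]
[483.6  36.4  35. ]
clip jaw top, fixed top z75
[ 484.8 -231.8   75. ]
[ 483.7 -254.5   75. ]
rest top
[ 383.8 -233.9   40. ]
[ 389.1 -261.1   40. ]
lookalike base
[ 351.7 -148.     0. ]
[ 367.8 -175.9    0. ]
tray top z24
[625.1 312.9  24. ]
[610.2 145.8  24. ]
[349.6 175.2  24. ]
[364.5 353.6  24. ]
rail base z12 top
[590.2  48.9  12. ]
[ 564.9 -179.    12. ]
bottle [784.82270338  94.29547816   0.        ] reels [698.04882284 322.58201508   0.        ]
```

View pics/t2c.png

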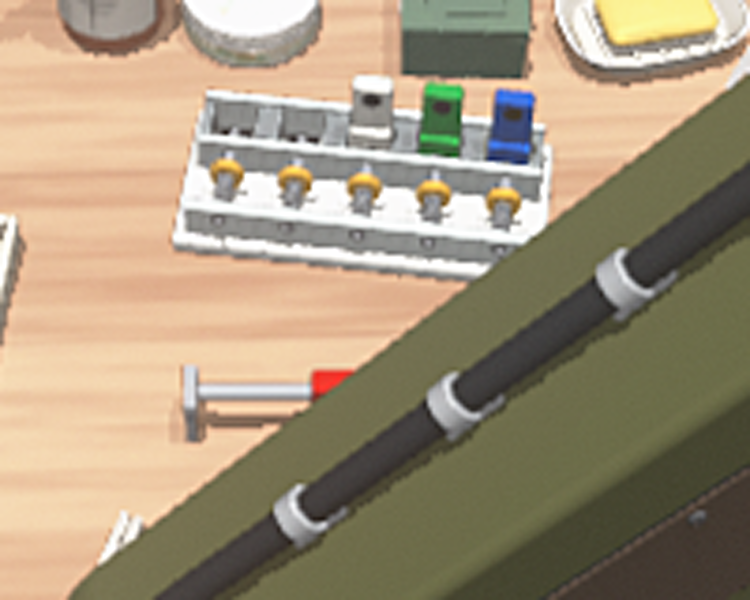

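Run:
```python
from h import *
ct=shot('top');s=telemetry.read_state();print(s['joints'].round(3),s['eef_rot'].round(3))
P=lambda u,v:(270+u*200/750,180+v*160/600)
for q in((205,390),(305,390)):print(np.round(ray(ct,*P(*q),31),1))
print('handle front',np.round(ray(ct,*P(313,385),36),1))
print('head ends z~45',np.round(ray(ct,*P(191,368),45),1),'prong tip',np.round(ray(ct,*P(192,438),0),1))
P=lambda u,v:(230+u*.3,190+v*.3); cs=shot('scene')
print('teal',ray(cs,*P(260,325),8),'shank',ray(cs,*P(285,222),31),ray(cs,*P(345,250),31),'hfront top corner',ray(cs,*P(355,240),42))
```

```text
[-1.454  0.715  0.84  -0.     1.585  0.223] [ 3.139e+00 -1.000e-03 -1.060e-01]
[471.6  33.3  31. ]
[469.7 -23.1  31. ]
handle front [469.5 -27.5  36. ]
head ends z~45 [477.1  40.8  45. ] prong tip [460.2  41.6   0. ]
teal [402.40796476  -7.95880358   8.        ] shank [475.127286    28.44256792  31.        ] [470.6893822  -20.01507253  31.        ] hfront top corner [468.75478662 -28.2893764   42.        ]
```

Call:
play_rows:
  translation:
    - [0.028,0.055,0]
    - [0.056,0.11,0]
    - [0.084,0.165,0]
    - [0.112,0.22,0]
    - [0.14,0.275,0]
    - [0.168,0.33,0]
    - [0.196,0.385,0]
    - [0.224,0.44,0]
    - [0.252,0.495,0]
    - [0.28,0.55,0]
    - [0.308,0.605,-0.01]
    - [0.334,0.655,-0.03]
  yaw: [0.15,0.3,0.45,0.6,0.75,0.9,1.05,1.2,1.35,1.5,1.636,1.636]
  hand: 0.55
  force: 50

```text
clock: 4.0
eef_pos: [455.9, -61.0, 174.1]
eef_rot: [3.138, 0.001, 1.532]
wrist_force: [1.6, -1.2, 0.7]
finger_gap: 51.6
finger_force: 0.0
```

Call:
play_rows:
  translation:
    - [0.013,0.022,-0.03]
    - [0.0135,0.023,-0.08]
    - [0.0135,0.023,-0.1]
    - [0.0135,0.023,-0.1]
  yaw: [0,0,0,0]

```text
clock: 4.5
eef_pos: [467.8, -39.8, 72.7]
eef_rot: [-3.14, -0.0, 1.53]
wrist_force: [0.4, -0.3, -0.8]
finger_gap: 51.6
finger_force: 0.0
```

Run:
```python
from h import *
print(telemetry.read_state()['eef_pos'],telemetry.read_state()['eef_rot'])
c=shot('scene','s3.png')
cv2.imwrite('pics/s3c.png',cv2.resize(c['pixels'][190:370,230:470][:,:,::-1],(800,600),interpolation=cv2.INTER_CUBIC))
```

```text
[467.78527857 -39.82263004  72.6607195 ] [-3.13997601e+00 -1.96843263e-04  1.52970702e+00]
```

View pics/s3c.png

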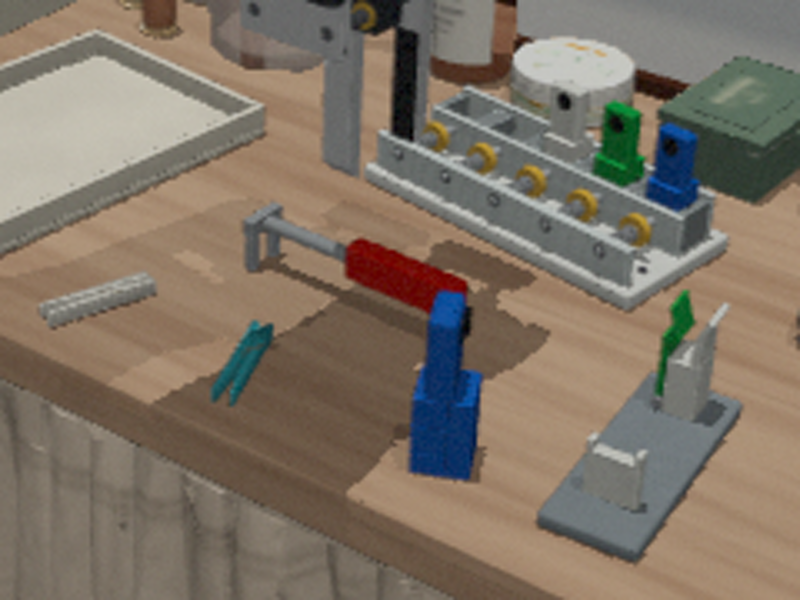

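Run:
```python
from h import *
c=shot('scene')
Q=lambda p:((proj(c,p)-[230,190])/.3).round(0)
print(telemetry.read_state()['eef_pos'])
for p in((467.8,-39.8,72.7),(442,-39.8,72.7),(493,-39.8,72.7),(436,-39.8,72.7),(470,-28,42)):print(p,Q(p))
```

```text
[469.04446236 -40.12525649  74.42900385]
(467.8, -39.8, 72.7) [372. 202.]
(442, -39.8, 72.7) [347. 219.]
(493, -39.8, 72.7) [396. 185.]
(436, -39.8, 72.7) [341. 224.]
(470, -28, 42) [356. 239.]
```

Run:
```python
from h import *
c=shot('scene')
print(manip.grip_point_offset)
for d in(-47,-59,47):
    y=.394; p=np.array([210.9,-507.65,172.6])+d*np.array([np.sin(y),-np.cos(y),0]); print(d,proj(c,p).round(0))
im=cv2.imread('pics/scene0.png')[230:400,490:640]; im2=c['pixels'][150:270,290:420][:,:,::-1]
cv2.imwrite('pics/f.png',np.hstack([cv2.resize(im,(400,453)),cv2.resize(im2,(400,453))]))
```

```text
18.8
-47 [520. 386.]
-59 [509. 384.]
47 [610. 402.]
```

View pics/f.png

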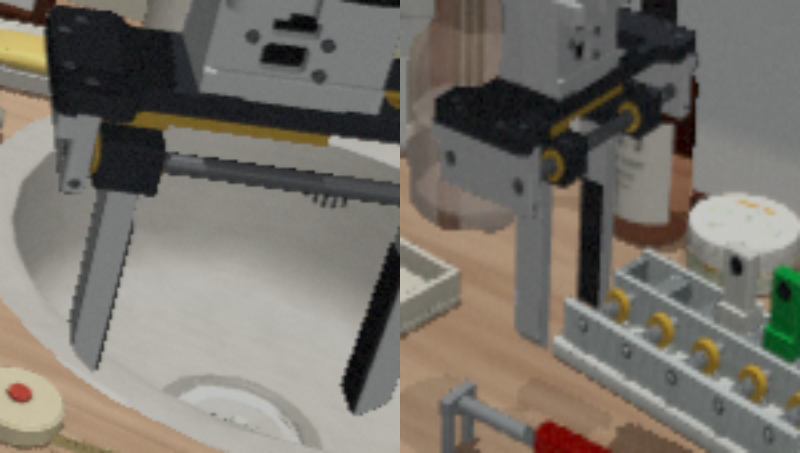

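Call:
play_rows:
  translation:
    - [0,0,-0.02]
    - [0,0,-0.04]
    - [0,0,-0.05]
    - [0,0,-0.06]
    - [0,0,-0.061]
    - [0,0,-0.061]
  yaw: [0,0,0,0,0,0]

```text
clock: 5.4
eef_pos: [468.8, -39.9, 12.6]
eef_rot: [3.141, 0.0, 1.53]
wrist_force: [0.2, -0.2, 0.9]
finger_gap: 51.9
finger_force: 0.0
```

Run:
```python
from h import *
c=shot('scene'); print(telemetry.read_state()['eef_pos'])
im2=c['pixels'][200:320,290:420][:,:,::-1]
cv2.imwrite('pics/f2.png',cv2.resize(im2,(500,460)))
t=shot('top','t4.png')
```

```text
[468.86390463 -39.93181176  12.6368386 ]
```

View pics/f2.png

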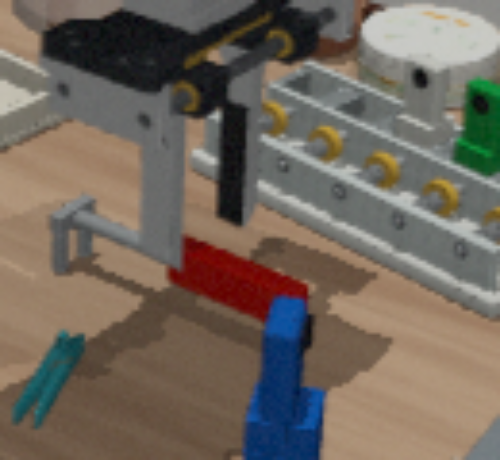

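Call:
play_rows:
  translation:
    - [0,0,0]
    - [0,0,0]
    - [0,0,0]
    - [0,0,0]
    - [0,0,0]
    - [0,0,0]
    - [0,0,0]
    - [0,0,0]
  yaw: [0,0,0,0,0,0,0,0]
  hand: 0
  force: 10

```text
clock: 6.5
eef_pos: [468.5, -39.9, 12.2]
eef_rot: [3.142, 0.0, 1.53]
wrist_force: [-0.4, 0.3, 1.1]
finger_gap: 0.2
finger_force: 0.0
```

Run:
```python
from h import *
c=shot('scene'); s=telemetry.read_state();print(s['eef_pos'],s['finger_gap'],s['moment'])
im2=c['pixels'][200:320,290:420][:,:,::-1]
cv2.imwrite('pics/f3.png',cv2.resize(im2,(500,460)))
M=np.array(c['cam_to_world']);print(np.linalg.det(M[:3,:3]))
for p in((436,-40,12.6),(436,-40,40),(496,-40,12.6),(496,-40,40)):print(p,((proj(c,p)-[290,200])*3.846).round())
```

```text
[468.52428547 -39.88823084  12.13546862] 0.821379902102126 [-0.02200002 -0.06110469 -0.00856612]
0.9999999999999998
(436, -40, 12.6) [159. 321.]
(436, -40, 40) [161. 276.]
(496, -40, 12.6) [225. 272.]
(496, -40, 40) [227. 228.]
```

View pics/f3.png

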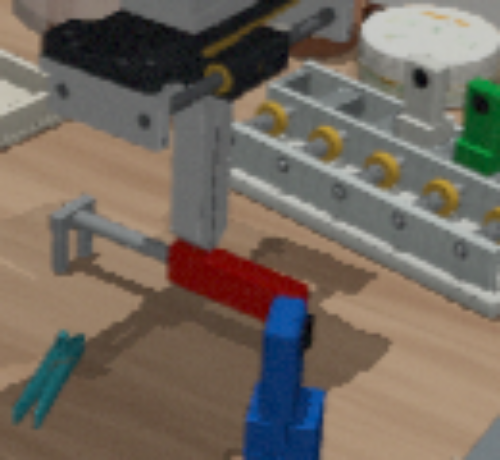

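Call:
play_rows:
  translation:
    - [0,0,-0.001]
    - [0,0,-0.002]
    - [0,0,-0.003]
    - [0,0,-0.003]
  yaw: [0,0,0,0]

```text
clock: 7.05
eef_pos: [468.9, -39.9, 9.9]
eef_rot: [3.141, 0.0, 1.53]
wrist_force: [-2.8, 0.1, 11.2]
finger_gap: 0.1
finger_force: 5.8
```

Run:
```python
from h import *
from scipy.optimize import minimize_scalar
c=shot('scene')
for q in((200,238),(205,248),(172,238),(225,240)):
    p=np.array(q)/3.846+[290,200]
    r=minimize_scalar(lambda z:np.sum((proj(c,(468.5,-40,z))-p)**2),bounds=(0,100),method='bounded');print(q,r.x,r.fun**.5)
s=telemetry.read_state();print(s['eef_pos'],s['wrist_force'])
```

```text
(200, 238) 46.77455525376466 0.6347084954223607
(205, 248) 40.90842399379343 2.040599190593606
(172, 238) 46.08577848575165 6.639422569613619
(225, 240) 46.19436741702003 7.150856118772789
[468.94050639 -39.91714779   9.90420767] [-2.99357258  0.80368376 11.71176644]
```

Call:
play_rows:
  translation:
    - [0,0,0.01]
    - [0,0,0.01]
    - [0,0,0.01]
    - [0,0,0.01]
    - [0,0,0.0]
    - [0,0,-0.01]
    - [0,0,-0.015]
    - [0,0,-0.015]
  yaw: [0,0,0,0,0,0,0,0]
  hand: 0.45

```text
clock: 8.1
eef_pos: [468.3, -39.9, -6.4]
eef_rot: [-3.141, -0.0, 1.53]
wrist_force: [0.5, 0.3, 0.3]
finger_gap: 42.4
finger_force: 0.0
```

Call:
play_rows:
  translation:
    - [0,0,-0.003]
    - [0,0,-0.006]
    - [0,0,-0.009]
    - [0,0,-0.009]
    - [0,0,-0.009]
  yaw: [0,0,0,0,0]

```text
clock: 8.72
eef_pos: [468.6, -39.9, -14.8]
eef_rot: [3.141, -0.0, 1.53]
wrist_force: [-0.1, -0.2, -0.3]
finger_gap: 42.5
finger_force: 0.0
```

Call:
play_rows:
  translation:
    - [0,0,-0.003]
    - [0,0,-0.004]
    - [0,0,-0.004]
  yaw: [0,0,0]

```text
clock: 9.1
eef_pos: [468.4, -39.9, -19.0]
eef_rot: [-3.141, -0.0, 1.53]
wrist_force: [-0.8, 0.3, 0.2]
finger_gap: 42.1
finger_force: 0.0
```

Call:
play_rows:
  translation:
    - [0,0,0]
    - [0,0,0]
    - [0,0,0]
    - [0,0,0]
    - [0,0,0]
    - [0,0,0]
  yaw: [0,0,0,0,0,0]
  hand: 0
  force: 50

```text
clock: 9.85
eef_pos: [468.6, -39.9, -18.8]
eef_rot: [3.142, 0.0, 1.53]
wrist_force: [-0.4, -0.4, 0.8]
finger_gap: 15.7
finger_force: 50.0
```

Call:
play_rows:
  translation:
    - [0,0,0.03]
    - [0,0,0.06]
    - [0.0,0,0.085]
    - [0.0,-0.0,0.085]
    - [0.0,-0.0,0.085]
    - [0,-0.0,0.085]
    - [0,-0.02,0.085]
    - [0.0,-0.04,0.085]
    - [0,-0.06,0.085]
    - [0.0,-0.08,0.085]
    - [0.0,-0.096,0.085]
    - [0.0,-0.096,0.085]
  yaw: [0,0,0,-0.18,-0.36,-0.54,-0.72,-0.9,-1.08,-1.26,-1.44,-1.62]

```text
clock: 11.35
eef_pos: [468.3, -136.7, 65.9]
eef_rot: [-3.142, 0.0, -0.097]
wrist_force: [-0.8, 0.0, -1.3]
finger_gap: 15.3
finger_force: 50.0
```

Call:
play_rows:
  translation:
    - [0.03,0,0]
    - [0.06,0,0]
    - [0.0687,0,0]
    - [0.0687,0,0]
    - [0.0687,0,0]
  yaw: [-0.08,-0.08,-0.08,-0.08,-0.08]

```text
clock: 11.98
eef_pos: [536.4, -135.9, 66.1]
eef_rot: [-3.142, 0.001, -0.17]
wrist_force: [-0.5, -0.2, -1.4]
finger_gap: 15.7
finger_force: 50.0
```

Run:
```python
from h import *
c=shot('scene','s5.png');t=shot('top','t5.png'); s=telemetry.read_state();print(s['eef_pos'],s['eef_rot'])
a=cv2.resize(c['pixels'][180:300,340:450][:,:,::-1],(495,540),interpolation=cv2.INTER_CUBIC)
b=cv2.resize(t['pixels'][170:290,310:377+0][:,:,::-1],(300,540),interpolation=cv2.INTER_CUBIC)
b=cv2.resize(t['pixels'][190:290,370:440][:,:,::-1],(300,540))
cv2.imwrite('pics/st5.png',np.hstack([a,b]))
```

```text
[ 536.67047001 -135.98042041   66.30366399] [ 3.14156963e+00  1.59469689e-05 -1.70459062e-01]
```

View pics/st5.png

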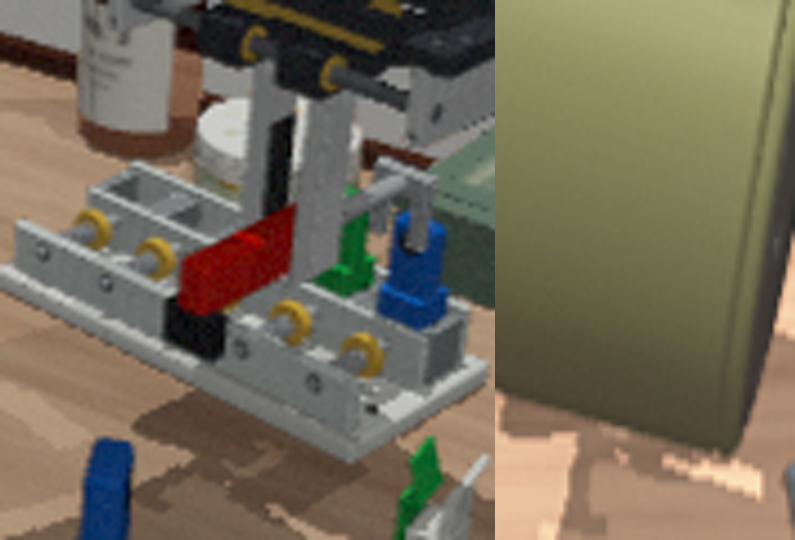

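```bash
cat >> h.py <<'E'
TZ=18.8
def fork(s,L=80):
    p=s['eef_pos']; y=s['eef_rot'][2]; ux=np.array([np.cos(y),np.sin(y),0]); uy=np.array([-np.sin(y),np.cos(y),0])
    b=np.array([p[0],p[1],p[2]+TZ]); return b,ux,uy
E
python3 - <<'E'
from h import *
c=shot('scene'); s=telemetry.read_state();b,ux,uy=fork(s)
Q=lambda p:((proj(c,p)-[340,180])*4.5).round(0)
for n,x,y,z in(('nearprong outer bot x35',77,-14.5,0),('near inner bot',77,-6.5,0),('far outer bot',77,14.5,0),('far inner bot',77,6.5,0),('head top near',76,-15,35),('head top far',76,15,35),('handle front top near',12,-8,42),('handle rear top far',-68,8,42),('handle rear bot near',-68,-8,18),('rear bot far',-68,8,18)): print(n,Q(b+x*ux+y*uy+np.array([0,0,z])))
print(b+80*ux)
E
```

```text
nearprong outer bot x35 [415. 253.]
near inner bot [400. 247.]
far outer bot [363. 231.]
far inner bot [377. 237.]
head top near [424. 184.]
head top far [369. 162.]
handle front top near [323. 210.]
handle rear top far [171. 256.]
handle rear bot near [197. 322.]
rear bot far [167. 307.]
[ 615.64447266 -149.52625462   85.13095998]
```

Run:
```python
from h import *
c=shot('scene'); s=telemetry.read_state();b,ux,uy=fork(s)
K=4
im=cv2.resize(c['pixels'],None,fx=K,fy=K,interpolation=cv2.INTER_CUBIC); hsv=cv2.cvtColor(im,cv2.COLOR_RGB2HSV)
m=cv2.inRange(hsv,(0,170,80),(7,255,255))|cv2.inRange(hsv,(172,170,80),(180,255,255)); m[:,:1300]=0
k,l,st,ce=cv2.connectedComponentsWithStats(m); i=1+np.argmax(st[1:,4]); cn=max(cv2.findContours((l==i).astype(np.uint8),0,2)[0],key=cv2.contourArea)
ap=cv2.approxPolyDP(cn,6,True)[:,0]/K; print('red poly',ap.tolist())
for n,x,y,z in(('rear top far',-68,8,42),('rear top near',-68,-8,42),('rear bot far',-68,8,18),('rear bot near',-68,-8,18)): print(n,proj(c,b+x*ux+y*uy+np.array([0,0,z])).round(1))
# head: grey against blue/green box: print rows of pixels
g=c['pixels'].astype(int)
for v in(218,222,226,230,233,235,237): print(v,[tuple(g[v,u]) for u in range(421,438)])
for n,x,y,z in(('near outer',77,-14.5,0),('near inner bot',77,-6.5,0),('far outer',77,14.5,0),('far inner bot',77,6.5,0),('head top near',76,-15,35),('head top far',76,15,35)): print(n,proj(c,b+x*ux+y*uy+np.array([0,0,z])).round(1))
```

```text
red poly [[405.5, 225.75], [381.5, 237.0], [380.0, 247.25], [385.5, 249.75], [403.25, 240.0]]
rear top far [378.1 236.9]
rear top near [384.8 240. ]
rear bot far [377.3 248.3]
rear bot near [383.8 251.5]
218 [(np.int64(165), np.int64(136), np.int64(109)), (np.int64(143), np.int64(118), np.int64(94)), (np.int64(99), np.int64(92), np.int64(88)), (np.int64(85), np.int64(85), np.int64(86)), (np.int64(87), np.int64(88), np.int64(91)), (np.int64(93), np.int64(94), np.int64(95)), (np.int64(108), np.int64(111), np.int64(113)), (np.int64(129), np.int64(133), np.int64(133)), (np.int64(121), np.int64(125), np.int64(127)), (np.int64(143), np.int64(147), np.int64(147)), (np.int64(148), np.int64(152), np.int64(153)), (np.int64(146), np.int64(149), np.int64(151)), (np.int64(151), np.int64(155), np.int64(155)), (np.int64(139), np.int64(147), np.int64(144)), (np.int64(118), np.int64(132), np.int64(124)), (np.int64(106), np.int64(124), np.int64(111)), (np.int64(99), np.int64(116), np.int64(101))]
222 [(np.int64(93), np.int64(97), np.int64(98)), (np.int64(138), np.int64(141), np.int64(143)), (np.int64(
[... 3925 characters left out ...]
, np.int64(102)), (np.int64(87), np.int64(78), np.int64(87)), (np.int64(18), np.int64(53), np.int64(92)), (np.int64(6), np.int64(45), np.int64(90)), (np.int64(7), np.int64(40), np.int64(90)), (np.int64(3), np.int64(43), np.int64(88)), (np.int64(1), np.int64(38), np.int64(88)), (np.int64(0), np.int64(44), np.int64(92)), (np.int64(12), np.int64(45), np.int64(97)), (np.int64(16), np.int64(48), np.int64(99)), (np.int64(18), np.int64(51), np.int64(103)), (np.int64(9), np.int64(46), np.int64(98)), (np.int64(8), np.int64(46), np.int64(94))]
near outer [432.3 236.2]
near inner bot [429.  234.9]
far outer [420.6 231.3]
far inner bot [423.8 232.6]
head top near [434.2 221. ]
head top far [421.9 216. ]
```

Call:
play_rows:
  translation:
    - [0.001,0,-0.02]
    - [0.001,0,-0.04]
    - [0.001,0,-0.045]
    - [0.001,0,-0.048]
    - [0.001,0,-0.051]
    - [0.001,0,-0.054]
    - [0.001,0,-0.054]
  yaw: [0,0,0,0,0,0,0]

```text
clock: 13.05
eef_pos: [538.9, -136.2, 13.6]
eef_rot: [3.141, -0.002, -0.17]
wrist_force: [-3.4, 0.1, 4.6]
finger_gap: 15.4
finger_force: 50.0
```

Call:
play_rows:
  translation:
    - [0,0,0.01]
    - [0,0,0.015]
    - [0,0,0.015]
    - [0,0,0.015]
  yaw: [0,0,0,0]

```text
clock: 13.55
eef_pos: [538.1, -135.9, 27.0]
eef_rot: [-3.142, 0.0, -0.17]
wrist_force: [0.4, -1.3, -0.6]
finger_gap: 15.6
finger_force: 50.0
```

Run:
```python
from h import *
s=telemetry.read_state();print(s['eef_pos'],s['wrist_force'],s['moment'])
c=shot('scene')
cv2.imwrite('pics/s6.png',cv2.resize(c['pixels'][205:285,370:460][:,:,::-1],(720,600),interpolation=cv2.INTER_CUBIC))
b,ux,uy=fork(s)
Q=lambda p:((proj(c,p)-[370,205])*[8,7.5]).round(0)
for n,x,y,z in(('near outer x35 bot',77,-14.5,0),('near inner',77,-6.5,0),('far outer',77,14.5,0),('far inner',77,6.5,0),('head top near',76,-15,35),('head top far',76,15,35)): print(n,Q(b+x*ux+y*uy+np.array([0,0,z])))
```

```text
[ 538.13232546 -135.8844032    27.04852699] [ 0.39229299 -1.28551026 -0.61444936] [ 0.08670768 -0.00429403 -0.02085591]
near outer x35 bot [482. 359.]
near inner [457. 348.]
far outer [391. 320.]
far inner [416. 331.]
head top near [497. 248.]
head top far [401. 210.]
```

View pics/s6.png

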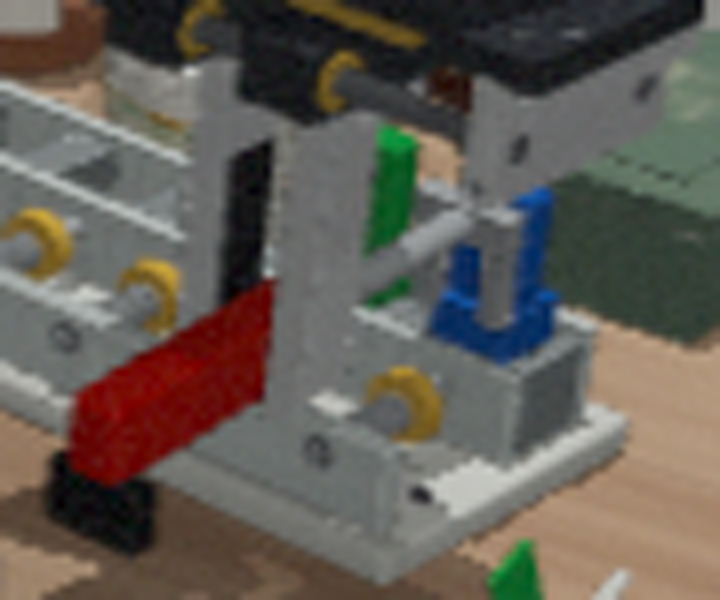

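```bash
cat > fit.py <<'E'
from h import *
from scipy.optimize import least_squares
c=shot('scene'); s=telemetry.read_state()
P=s['eef_pos']; Y=s['eef_rot'][2]
T=lambda q:np.array(q)/[8,7.5]+[370,205]
obs=[((-110,8,42),(78,398)),((-110,8,18),(73,450)),((-110,-8,18),(118,487)),((35,-6.5,0),(481,318)),((41,-14.5,0),(516,318)),((42,-15,35),(523,208))]
def pt(x,par):
    a,b,ph,ps=par   # grip point at tool (-42,0,30)
    d=np.array(x,float)-[-42,0,30]
    d=np.array([d[0]*np.cos(ph)-d[2]*np.sin(ph)+a,d[1]+b,d[0]*np.sin(ph)+d[2]*np.cos(ph)])
    y=Y+ps; R=np.array([[np.cos(y),-np.sin(y),0],[np.sin(y),np.cos(y),0],[0,0,1]])
    return P+[0,0,TZ+30]+R@d
for fix in((1,0,1,0),(1,0,1,1),(1,1,1,0)):
    idx=np.flatnonzero(fix)
    def f(v):
        p=np.zeros(4);p[idx]=v
        return np.concatenate([proj(c,pt(x,p))-T(q) for x,q in obs])
    r=least_squares(f,np.zeros(len(idx)));p=np.zeros(4);p[idx]=r.x
    print(fix,p.round(3),r.fun.round(1)); print('  fork mid tips',pt((38,0,0),p).round(1))
# collar 1 refreshed
K=4
im=cv2.resize(c['pixels'],None,fx=K,fy=K,interpolation=cv2.INTER_CUBIC);hsv=cv2.cvtColor(im,cv2.COLOR_RGB2HSV)
m=cv2.inRange(hsv,(17,110,110),(30,255,255));k,l,st,ce=cv2.connectedComponentsWithStats(m)
for i in range(1,k):
    if st[i][4]>200 and 215<ce[i][1]/K<270: print((ce[i]/K).round(1),(st[i]/K).round(1),ray(c,*(ce[i]/K),30).round(1))
E
python3 fit.py
```

```text
(1, 0, 1, 0) [7.031 0.    0.079 0.   ] [-0.8 -1.5 -0.4  2.   0.4  0.3 -0.1  0.   0.5  0.3  1.3  0.3]
  fork mid tips [ 625.9 -150.9   52.1]
(1, 0, 1, 1) [7.138 0.    0.075 0.013] [-0.4 -1.5 -0.1  2.   0.8  0.3 -0.5 -0.   0.   0.2  0.9  0.2]
  fork mid tips [ 626.1 -149.8   51.7]
(1, 1, 1, 0) [7.673 0.891 0.079 0.   ] [-0.9 -1.8 -0.5  1.7  0.3  0.  -0.2 -0.2  0.3  0.   1.1  0.1]
  fork mid tips [ 626.7 -150.2   52.1]
[361.3 230. ] [356.5 226.5   8.2   9.  137.2] [635.3  18.7  30. ]
[375.5 236.7] [370.5 232.8   8.5   9.5 150. ] [627.8 -23.4  30. ]
[389.6 243.1] [385.2 239.5   7.2  10.  121.8] [621.8 -62.8  30. ]
[502.9 249.8] [ 485.   241.5   35.8   17.2 1472.8] [ 746.3 -270.3   30. ]
[421.5 258. ] [416.2 254.    9.2   9.8 167.5] [ 607.  -147.3   30. ]
```

Call:
play_rows:
  translation:
    - [0,0,0.035]
    - [-0.03,0.02,0.045]
    - [-0.06,0.035,0.035]
    - [-0.088,0.051,0.01]
    - [-0.088,0.051,-0.02]
    - [-0.088,0.051,-0.035]
    - [-0.088,0.051,-0.04]
    - [-0.088,0.051,-0.043]
    - [-0.088,0.051,-0.045]
    - [-0.088,0.051,-0.046]
    - [-0.088,0.051,-0.046]
  yaw: [0,0,0,0,0,0,0,0,0,0,0]

```text
clock: 15.02
eef_pos: [452.2, -85.4, -17.2]
eef_rot: [3.141, -0.004, -0.17]
wrist_force: [2.4, 0.3, 9.0]
finger_gap: 15.7
finger_force: 50.0
```

Call:
play_rows:
  translation:
    - [0,0,0]
    - [0,0,0]
    - [0,0,0]
    - [0.004,0,0]
    - [0.007,-0.001,0]
    - [0.007,-0.001,0]
  yaw: [0,0,0,0,0,0]
  hand: 0.3

```text
clock: 15.78
eef_pos: [457.4, -85.9, -18.9]
eef_rot: [-3.142, 0.0, -0.17]
wrist_force: [0.2, -0.2, 0.2]
finger_gap: 28.4
finger_force: 0.0
```

Call:
play_rows:
  translation:
    - [0,0,0]
    - [0,0,0]
    - [0,0,0]
    - [0,0,0]
    - [0,0,0]
    - [0,0,0]
  yaw: [0,0,0,0,0,0]
  hand: 0
  force: 60

```text
clock: 16.52
eef_pos: [457.2, -85.9, -18.9]
eef_rot: [-3.142, 0.0, -0.17]
wrist_force: [-0.4, 0.1, -1.9]
finger_gap: 15.5
finger_force: 60.0
```

```bash
cat > red.py <<'E'
from h import *
c=shot('scene'); s=telemetry.read_state();b,ux,uy=fork(s)
print(s['eef_pos'].round(1),s['eef_rot'].round(3),s['wrist_force'].round(1))
K=4
im=cv2.resize(c['pixels'],None,fx=K,fy=K,interpolation=cv2.INTER_CUBIC); hsv=cv2.cvtColor(im,cv2.COLOR_RGB2HSV)
m=cv2.inRange(hsv,(0,170,60),(7,255,255))|cv2.inRange(hsv,(172,170,60),(180,255,255))
m[:, :320*K]=0; m[300*K:]=0
k,l,st,ce=cv2.connectedComponentsWithStats(m); i=1+np.argmax(st[1:,4]); cn=max(cv2.findContours((l==i).astype(np.uint8),0,2)[0],key=cv2.contourArea)
print('red poly',(cv2.approxPolyDP(cn,6,True)[:,0]/K).tolist())
for n,x,y,z in(('rear top far',-68,8,42),('rear top near',-68,-8,42),('rear bot far',-68,8,18),('rear bot near',-68,-8,18)): print(n,proj(c,b+x*ux+y*uy+np.array([0,0,z])).round(1))
E
python3 red.py
```

```text
[457.2 -85.9 -18.9] [-3.142  0.    -0.17 ] [ 0.9  0.  -1.5]
red poly [[357.75, 272.25], [330.75, 286.5], [330.25, 296.75], [337.0, 298.75], [356.0, 288.0]]
rear top far [329.6 285.5]
rear top near [335.8 289.1]
rear bot far [329.3 296.2]
rear bot near [335.4 299.9]
```

Call:
play_rows:
  translation:
    - [0,0,0.03]
    - [0,0,0.06]
    - [0.02,-0.012,0.075]
    - [0.05,-0.032,0.075]
    - [0.0786,-0.0494,0.075]
    - [0.0786,-0.0494,0.065]
    - [0.0786,-0.0494,0.05]
    - [0.0786,-0.0494,0.045]
    - [0.0786,-0.0494,0.04]
    - [0.0786,-0.0494,0.037]
    - [0.0786,-0.0494,0.035]
    - [0.0786,-0.0494,0.035]
  yaw: [0,0,0,0,0,0,0,0,0,0,0,0]

```text
clock: 18.08
eef_pos: [535.9, -135.3, 16.2]
eef_rot: [3.142, -0.0, -0.17]
wrist_force: [0.3, 0.1, -0.8]
finger_gap: 15.7
finger_force: 60.0
```

```bash
python3 red.py
```

```text
[ 535.9 -135.3   16.3] [ 3.142 -0.    -0.17 ] [-0.2  0.2 -1.4]
red poly [[402.5, 248.5], [377.0, 261.5], [376.0, 271.5], [382.0, 273.75], [401.0, 262.75]]
rear top far [375.8 260.4]
rear top near [382.2 263.7]
rear bot far [374.9 271.3]
rear bot near [381.4 274.6]
```

Call:
play_rows:
  translation:
    - [0,0,-0.003]
    - [0,0,-0.006]
    - [0,0,-0.009]
    - [0,0,-0.012]
    - [0,0,-0.015]
    - [0,0,-0.017]
    - [0,0,-0.017]
  yaw: [0,0,0,0,0,0,0]

```text
clock: 19.0
eef_pos: [535.8, -135.3, -1.0]
eef_rot: [-3.142, 0.0, -0.17]
wrist_force: [-0.4, -0.2, -1.1]
finger_gap: 15.6
finger_force: 60.0
```

Call:
play_rows:
  translation:
    - [-0.003,0.0005,0]
    - [-0.0059,0.001,0]
    - [-0.0089,0.0015,0]
    - [-0.0118,0.002,0]
    - [-0.0118,0.002,0]
  yaw: [0,0,0,0,0]

```text
clock: 19.62
eef_pos: [524.1, -133.3, -0.7]
eef_rot: [3.142, -0.001, -0.17]
wrist_force: [4.0, -0.7, -3.6]
finger_gap: 15.9
finger_force: 60.0
```

```bash
cat > col.py <<'E'
from h import *
s=telemetry.read_state();print(s['eef_pos'].round(1),s['wrist_force'].round(1))
K=4
for n in('scene','top'):
    c=shot(n)
    im=cv2.resize(c['pixels'],None,fx=K,fy=K,interpolation=cv2.INTER_CUBIC);hsv=cv2.cvtColor(im,cv2.COLOR_RGB2HSV)
    for nm,lo,hi in(('yel',(17,110,90),(30,255,255)),('grn',(55,150,50),(75,255,255)),('blu',(102,180,60),(118,255,255))):
        m=cv2.inRange(hsv,lo,hi);k,l,st,ce=cv2.connectedComponentsWithStats(m)
        for i in range(1,k):
            if st[i][4]>300 and (215<ce[i][1]/K<345) and 310<ce[i][0]/K<450: print(n,nm,(ce[i]/K).round(1),'box',(st[i][:4]/K).round(1),ray(c,*(ce[i]/K),30).round(1) if nm=='yel' else '')
E
python3 col.py
```

```text
[ 524.1 -133.3   -0.7] [ 4.  -0.7 -3.6]
scene yel [396.6 219. ] box [382.  212.2  33.8  15. ] [734.3 -16.9  30. ]
scene yel [361.3 230.2] box [356.2 226.5   8.5   9. ] [634.4  18.2  30. ]
scene yel [375.5 236.8] box [370.5 232.8   8.5   9.2] [627.5 -23.5  30. ]
scene yel [420.  259.6] box [414.2 255.8   9.2   8.8] [ 599.3 -147.9   30. ]
scene grn [415.8 241.4] box [411.5 237.2   9.8   8.2] 
scene grn [432.4 290. ] box [426.8 277.5  11.2  30.8] 
scene blu [433.9 248.2] box [426.8 243.2  12.8   9.5] 
scene blu [363.6 309.6] box [353.2 277.8  20.8  56. ]
```

Call:
play_rows:
  translation:
    - [-0.002,0.0003,0]
    - [-0.004,0.0007,0]
    - [-0.0055,0.0009,0]
    - [-0.0055,0.0009,0]
  yaw: [0,0,0,0]

```text
clock: 20.23
eef_pos: [518.8, -132.4, -0.7]
eef_rot: [3.142, -0.001, -0.17]
wrist_force: [4.6, -0.4, -3.0]
finger_gap: 15.8
finger_force: 60.0
```

```bash
python3 col.py|grep -v grn
```

```text
[ 518.8 -132.4   -0.7] [ 4.6 -0.4 -3. ]
scene yel [394.9 220. ] box [380.2 213.5  33.8  14.8] [727.3 -16.3  30. ]
scene yel [361.2 230.2] box [356.2 226.5   8.5   9. ] [634.4  18.3  30. ]
scene yel [375.4 236.8] box [370.5 232.8   8.5   9.2] [627.4 -23.5  30. ]
scene yel [418.4 259.9] box [412.8 256.8   9.    7.2] [ 596.1 -145.7   30. ]
scene blu [434.3 247.9] box [426.8 242.   13.5  10.8] 
scene blu [363.6 309.7] box [353.2 277.8  20.8  55.8]
```

Call:
play_rows:
  translation:
    - [-0.0015,0.0003,0]
    - [-0.003,0.0005,0]
    - [-0.003,0.0005,0]
    - [-0.003,0.0005,0]
  yaw: [0,0,0,0]

```text
clock: 20.82
eef_pos: [516.0, -132.0, -0.7]
eef_rot: [3.142, -0.001, -0.17]
wrist_force: [6.2, -1.0, -3.2]
finger_gap: 15.3
finger_force: 60.0
```

```bash
python3 col.py|grep -v grn
```

```text
[ 516.  -132.    -0.7] [ 6.2 -1.  -3.2]
scene yel [394.1 220.6] box [379.2 214.   33.8  14.8] [723.5 -16.3  30. ]
scene yel [361.3 230.2] box [356.5 226.5   8.2   9. ] [634.5  18.3  30. ]
scene yel [375.5 236.8] box [370.5 232.8   8.5   9.2] [627.4 -23.5  30. ]
scene yel [417.6 260. ] box [412.8 257.    8.2   6.8] [ 594.5 -144.6   30. ]
scene blu [434.1 248. ] box [426.5 242.2  13.5  10.5] 
scene blu [363.6 309.7] box [353.2 277.8  20.8  55.8]
```

Call:
play_rows:
  translation:
    - [0.004,-0.0007,0]
    - [0.008,-0.0014,0]
    - [0.012,-0.002,0]
    - [0.012,-0.002,0]
    - [0.012,-0.002,0]
  yaw: [0,0,0,0,0]

```text
clock: 21.55
eef_pos: [527.3, -133.8, -1.0]
eef_rot: [-3.142, 0.001, -0.17]
wrist_force: [-0.6, 0.1, -1.4]
finger_gap: 15.9
finger_force: 60.0
```

```bash
python3 col.py|grep -v grn
```

```text
[ 527.3 -133.8   -1. ] [-0.6  0.1 -1.4]
scene yel [398.2 218.8] box [383.2 212.2  33.8  14.5] [737.8 -19.3  30. ]
scene yel [361.3 230.2] box [356.2 226.5   8.5   9. ] [634.4  18.2  30. ]
scene yel [375.5 236.8] box [370.5 232.8   8.5   9.2] [627.4 -23.5  30. ]
scene yel [419.1 259.8] box [413.2 256.2   9.2   8. ] [ 597.3 -146.9   30. ]
scene blu [434.8 247.8] box [428.  242.   12.5  10.8] 
scene blu [363.6 309.7] box [353.5 278.   20.8  55.5]
```

Call:
play_rows:
  translation:
    - [0,0,0.02]
    - [0,0,0.04]
    - [0.006,0.015,0.04]
    - [0.0156,0.0399,0.04]
    - [0.0156,0.0399,0.04]
    - [0.0156,0.0399,0.04]
  yaw: [0,0,0,0,0,0]

```text
clock: 22.4
eef_pos: [542.8, -93.8, 38.5]
eef_rot: [3.142, 0.001, -0.17]
wrist_force: [0.2, -0.8, -1.3]
finger_gap: 15.4
finger_force: 60.0
```

```bash
python3 red.py; python3 col.py
```

```text
[542.8 -94.1  38.6] [ 3.142e+00  1.000e-03 -1.700e-01] [-0.4  0.1 -1.3]
red poly [[386.5, 231.25], [362.5, 242.0], [360.25, 253.25], [364.75, 255.5], [385.0, 245.0]]
rear top far [359.9 242.1]
rear top near [366.1 245.1]
rear bot far [359.3 253. ]
rear bot near [365.4 256.1]
[542.8 -94.1  38.6] [-0.4  0.1 -1.3]
scene yel [361.3 230.2] box [356.5 226.5   8.2   9. ] [634.3  18.1  30. ]
scene yel [405.4 250.9] box [400.  246.5   9.2  10.2] [ 612.4 -106.6   30. ]
scene yel [418.4 259.2] box [413.  255.5   9.5   8.8] [ 598.6 -144.5   30. ]
scene grn [417.4 234.7] box [408.5 220.5  14.8  25. ] 
scene grn [432.6 289.4] box [427.2 277.5  10.5  30.8] 
scene blu [433.1 239. ] box [424.5 222.8  16.2  29.8] 
scene blu [363.6 309.6] box [353.2 277.8  21.   55.8]
```

Call:
play_rows:
  translation:
    - [-0.0015,0.0003,-0.012]
    - [-0.0015,0.0003,-0.02]
    - [-0.0015,0.0003,-0.024]
    - [-0.0015,0.0003,-0.026]
    - [-0.0015,0.0003,-0.026]
  yaw: [0,0,0,0,0]

```text
clock: 23.18
eef_pos: [541.7, -93.7, 13.1]
eef_rot: [-3.142, 0.0, -0.17]
wrist_force: [-0.1, 0.1, -1.7]
finger_gap: 15.3
finger_force: 60.0
```

Call:
play_rows:
  translation:
    - [0,0,-0.004]
    - [0,0,-0.008]
    - [0,0,-0.012]
    - [0,0,-0.014]
    - [0,0,-0.014]
  yaw: [0,0,0,0,0]

```text
clock: 23.8
eef_pos: [541.6, -93.7, -1.0]
eef_rot: [-3.142, 0.0, -0.17]
wrist_force: [0.4, -0.5, -0.8]
finger_gap: 15.7
finger_force: 60.0
```

Call:
play_rows:
  translation:
    - [-0.003,0.0005,0]
    - [-0.006,0.001,0]
    - [-0.009,0.0015,0]
    - [-0.0118,0.002,0]
    - [-0.0138,0.0023,0]
    - [-0.0158,0.0027,0]
    - [-0.0182,0.0031,0]
    - [-0.0182,0.0031,0]
    - [-0.0182,0.0031,0]
  yaw: [0,0,0,0,0,0,0,0,0]

```text
clock: 24.92
eef_pos: [523.8, -90.7, -0.6]
eef_rot: [3.142, -0.001, -0.17]
wrist_force: [6.0, -1.6, -3.0]
finger_gap: 15.8
finger_force: 60.0
```

Call:
play_rows:
  translation:
    - [0.004,-0.0007,0]
    - [0.008,-0.0014,0]
    - [0.012,-0.002,0]
    - [0.012,-0.002,0]
    - [0.012,-0.002,0]
  yaw: [0,0,0,0,0]

```text
clock: 25.55
eef_pos: [535.2, -92.5, -1.0]
eef_rot: [-3.142, 0.0, -0.17]
wrist_force: [-0.3, 0.2, -1.3]
finger_gap: 15.5
finger_force: 60.0
```

```bash
python3 col.py
```

```text
[535.2 -92.5  -1. ] [-0.3  0.2 -1.3]
scene yel [361.3 230.2] box [356.5 226.5   8.2   9. ] [634.5  18.2  30. ]
scene yel [402.9 252.1] box [397.5 248.8   8.8   7.8] [ 604.8 -104.8   30. ]
scene yel [418.5 259.2] box [413.5 255.5   9.    8.8] [ 598.9 -144.6   30. ]
scene grn [418.  239.5] box [409.2 232.8  14.8  12.8] 
scene grn [432.6 289.6] box [427.  277.5  11.   30.8] 
scene blu [433.2 239.2] box [424.5 222.8  16.5  30. ] 
scene blu [363.6 309.4] box [353.2 277.2  21.   56.2]
```

Call:
play_rows:
  translation:
    - [0,0,0.02]
    - [0,0,0.04]
    - [0.006,0.015,0.04]
    - [0.0135,0.0402,0.04]
    - [0.0135,0.0402,0.04]
    - [0.0135,0.0402,0.04]
  yaw: [0,0,0,0,0,0]

```text
clock: 26.4
eef_pos: [548.6, -52.2, 38.4]
eef_rot: [3.141, 0.001, -0.17]
wrist_force: [-0.8, 0.1, -1.7]
finger_gap: 15.5
finger_force: 60.0
```

```bash
python3 red.py; python3 col.py
```

```text
[548.6 -52.5  38.6] [ 3.142e+00  1.000e-03 -1.700e-01] [ 0.1  0.7 -0.5]
red poly [[369.75, 224.25], [345.5, 235.25], [344.0, 245.5], [349.25, 247.5], [368.0, 238.0]]
rear top far [343.6 234.6]
rear top near [349.5 237.5]
rear bot far [343.1 245.3]
rear bot near [349.  248.3]
[548.6 -52.5  38.6] [ 0.1  0.7 -0.5]
scene yel [390.2 243.8] box [385.2 239.5   8.5  10. ] [619.7 -65.5  30. ]
scene yel [402.4 251.6] box [397.2 248.    9.    8.5] [ 606.  -102.9   30. ]
scene yel [418.5 259.2] box [413.5 255.5   9.    8.8] [ 598.7 -144.6   30. ]
scene grn [416.8 232.3] box [408.5 216.2  15.5  29.2] 
scene grn [432.6 289.6] box [427.2 277.5  10.5  30.8] 
scene blu [433.1 238.9] box [424.5 222.8  16.2  30. ] 
scene blu [363.6 309.5] box [353.2 277.8  21.   55.8] 
top blu [422.2 304.4] box [415.8 299.8  12.   12.5]
```

Call:
play_rows:
  translation:
    - [0,0,-0.012]
    - [0,0,-0.02]
    - [0,0,-0.024]
    - [0,0,-0.026]
    - [0,0,-0.026]
  yaw: [0,0,0,0,0]

```text
clock: 27.18
eef_pos: [549.0, -52.4, 13.2]
eef_rot: [-3.142, -0.0, -0.17]
wrist_force: [0.4, 0.0, -0.8]
finger_gap: 15.7
finger_force: 60.0
```

Green popped (height 25→29 px). Bar 3 now; afterwards look at it from above the rail.

Call:
play_rows:
  translation:
    - [0,0,-0.004]
    - [0,0,-0.008]
    - [0,0,-0.012]
    - [0,0,-0.014]
    - [0,0,-0.014]
  yaw: [0,0,0,0,0]

```text
clock: 27.8
eef_pos: [548.8, -52.4, -1.0]
eef_rot: [-3.142, 0.0, -0.17]
wrist_force: [0.7, -0.1, -0.6]
finger_gap: 15.4
finger_force: 60.0
```

Call:
play_rows:
  translation:
    - [-0.003,0.0005,0]
    - [-0.006,0.001,0]
    - [-0.009,0.0015,0]
    - [-0.0118,0.002,0]
    - [-0.0138,0.0023,0]
    - [-0.0158,0.0027,0]
    - [-0.0182,0.0031,0]
    - [-0.0182,0.0031,0]
    - [-0.0182,0.0031,0]
  yaw: [0,0,0,0,0,0,0,0,0]

```text
clock: 28.92
eef_pos: [531.1, -49.3, -0.7]
eef_rot: [-3.142, -0.001, -0.17]
wrist_force: [6.0, 0.2, -4.4]
finger_gap: 15.6
finger_force: 60.0
```

Call:
play_rows:
  translation:
    - [0.004,-0.0007,0]
    - [0.008,-0.0014,0]
    - [0.012,-0.002,0]
    - [0.012,-0.002,0]
    - [0.012,-0.002,0]
  yaw: [0,0,0,0,0]

```text
clock: 29.55
eef_pos: [542.5, -51.3, -1.0]
eef_rot: [3.142, 0.0, -0.17]
wrist_force: [0.6, -0.1, -1.0]
finger_gap: 15.7
finger_force: 60.0
```

Call:
play_rows:
  translation:
    - [0,0,0.02]
    - [0,0,0.04]
    - [-0.02,-0.02,0.06]
    - [-0.05,-0.06,0.07]
    - [-0.08,-0.11,0.07]
    - [-0.1,-0.15,0.07]
    - [-0.1,-0.15,0.07]
    - [-0.1,-0.15,0.07]
  yaw: [0,0,0,0,0.1,0.2,0.26,0.26]

```text
clock: 30.55
eef_pos: [442.5, -201.5, 69.2]
eef_rot: [-3.142, 0.0, 0.089]
wrist_force: [0.0, 0.3, -2.0]
finger_gap: 15.4
finger_force: 60.0
```

```bash
python3 red.py; python3 col.py
python3 - <<'E'
from h import *
c=shot('scene')
cv2.imwrite('pics/s7.png',cv2.resize(c['pixels'][200:320,340:500][:,:,::-1],(800,600),interpolation=cv2.INTER_CUBIC))
E
```

```text
[ 442.7 -201.1   69.2] [-3.142  0.     0.088] [ 0.9  0.2 -1.1]
red poly [[414.5, 255.0], [409.75, 254.25], [393.75, 271.5], [391.75, 285.0], [399.25, 286.75], [413.25, 270.25]]
rear top far [391.  272.5]
rear top near [400.  275.3]
rear bot far [389.9 284.8]
rear bot near [398.8 287.7]
[ 442.7 -201.1   69.2] [ 0.9  0.2 -1.1]
scene yel [361.3 230.3] box [356.5 226.5   8.2   9. ] [634.3  18.   30. ]
scene yel [375.4 236.8] box [370.5 232.8   8.5   9.2] [627.5 -23.4  30. ]
scene yel [387.1 244.3] box [382.5 241.    8.2   7.8] [613.5 -61.4  30. ]
scene grn [414.3 235.2] box [411. 223.   7.  22.] 
scene grn [432.4 290.4] box [426.8 277.8  11.2  30.8] 
scene blu [435.2 237.2] box [428.  227.8  13.   23.5] 
scene blu [363.6 309.9] box [353.2 278.   20.8  55.5]
```

View pics/s7.png

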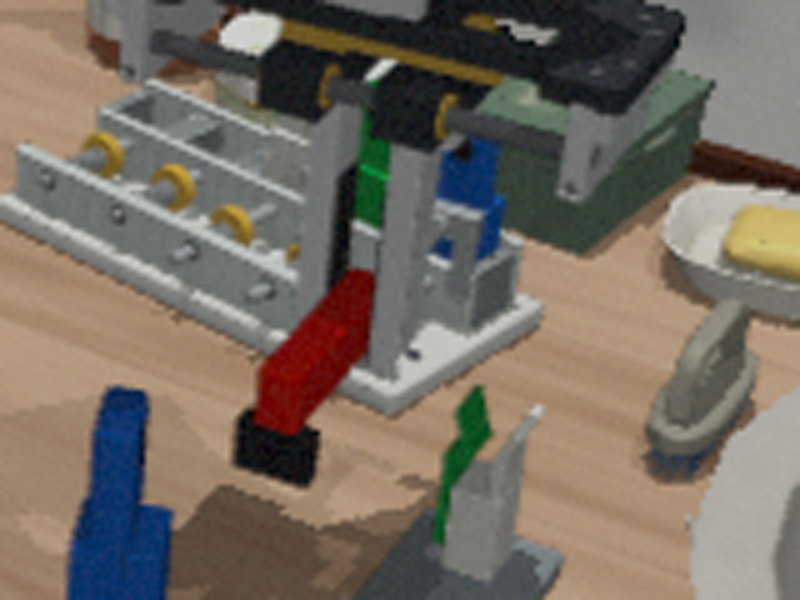

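```bash
cat > stand.py <<'E'
from h import *
c=shot('scene'); im=cv2.imread('pics/s2.png')[:,:,::-1]
K=4; I=cv2.resize(im,None,fx=K,fy=K,interpolation=cv2.INTER_CUBIC)
print(im[347,407],im[335,430],im[325,443])
lab=cv2.cvtColor(I,cv2.COLOR_RGB2LAB).astype(int)
ref=cv2.cvtColor(np.uint8([[im[347,407]]]),cv2.COLOR_RGB2LAB)[0,0].astype(int)
d=np.abs(lab-ref); m=((d[...,0]<16)&(d[...,1]<6)&(d[...,2]<6)).astype(np.uint8)
m[:280*K]=0;m[:, :385*K]=0;m[:,460*K:]=0
k,l,st,ce=cv2.connectedComponentsWithStats(m);i=1+np.argmax(st[1:,4]);print(st[i]/K)
cn=max(cv2.findContours((l==i).astype(np.uint8),0,2)[0],key=cv2.contourArea)
h=cv2.convexHull(cn)
ap=cv2.approxPolyDP(h,8,True)[:,0]/K
for p in ap: print(p,ray(c,*p,10).round(1))
W=np.array([ray(c,*(p/K),10)[:2] for p in h[:,0]],np.float32)
print(cv2.minAreaRect(W))
hsv=cv2.cvtColor(I,cv2.COLOR_RGB2HSV)
g=cv2.inRange(hsv,(50,120,50),(80,255,255));g[:270*K]=0;g[:,:420*K]=0
k,l,st,ce=cv2.connectedComponentsWithStats(g);i=1+np.argmax(st[1:,4])
cn=max(cv2.findContours((l==i).astype(np.uint8),0,2)[0],key=cv2.contourArea);print('jaw',(cv2.approxPolyDP(cn,5,True)[:,0]/K).tolist())
E
python3 stand.py
```

```text
[129 137 141] [129 136 140] [83 89 88]
[ 391.75  302.     60.5    53.5  4340.25]
[452.   311.25] [ 499.4 -266.9   10. ]
[421. 355.] [ 355.3 -277.1   10. ]
[391.75 344.  ] [ 350.5 -224.9   10. ]
[424.5 302.5] [ 493.5 -213.8   10. ]
[439.75 304.  ] [ 506.7 -238.8   10. ]
((429.3177490234375, -245.42694091796875), (155.3107147216797, 54.195533752441406), 3.9837863445281982)
jaw [[435.75, 277.25], [431.5, 282.25], [432.25, 287.25], [429.25, 290.5], [426.75, 307.0], [428.0, 308.25], [429.75, 297.5], [437.75, 287.0]]
```

Run:
```python
from h import *
c=shot('scene'); s=telemetry.read_state();b,ux,uy=fork(s)
for L in(80,83.5):
  for n,x,y in(('near outer',-3,-14.5),('near inner',-3,-6.5),('near outer fwd',3,-14.5)): print(L,n,((proj(c,b+(L+x)*ux+y*uy)-[340,200])*5).round(0))
# stand predictions vs picture s2
seat=np.array([471.5,-241.7]);Y=.085;vx=np.array([np.cos(Y),np.sin(Y)]);vy=np.array([-vx[1],vx[0]])
for n,x,y,z in(('clip prong outer top?',-8,-10,75),('jaw top',-8,10,75),('rest cheek -',-96,-13,38),('rest cheek +',-96,13,38)):
  print(n,((proj(c,[*(seat+x*vx+y*vy),z])-[230,190])/.3).round(0))
```

```text
80 near outer [465. 300.]
80 near inner [445. 294.]
80 near outer fwd [471. 293.]
83.5 near outer [469. 296.]
83.5 near inner [448. 290.]
83.5 near outer fwd [475. 289.]
clip prong outer top? [702. 325.]
jaw top [667. 313.]
rest cheek - [637. 472.]
rest cheek + [588. 454.]
```

Call:
play_rows:
  translation:
    - [-0.01,-0.02,0]
    - [-0.0204,-0.0446,0]
    - [-0.0204,-0.0446,-0.01]
    - [-0.0204,-0.0446,-0.018]
    - [-0.0204,-0.0446,-0.018]
    - [-0.0204,-0.0446,-0.018]
  yaw: [0,0,0,0,0,0]

```text
clock: 31.6
eef_pos: [422.6, -245.5, 51.2]
eef_rot: [-3.142, 0.0, 0.09]
wrist_force: [0.2, -0.0, -0.5]
finger_gap: 15.5
finger_force: 60.0
```

Call:
play_rows:
  translation:
    - [0,0,-0.01]
    - [0,0,-0.018]
    - [0,0,-0.023]
    - [0,0,-0.027]
    - [0,0,-0.03]
    - [0,0,-0.03]
  yaw: [0,0,0,0,0,0]

```text
clock: 32.35
eef_pos: [422.3, -245.9, 21.0]
eef_rot: [-3.141, 0.0, 0.09]
wrist_force: [-0.2, -0.2, -1.3]
finger_gap: 15.5
finger_force: 60.0
```

Call:
play_rows:
  translation:
    - [0,0,-0.002]
    - [0,0,-0.004]
    - [0,0,-0.006]
    - [0,0,-0.006]
  yaw: [0,0,0,0]

```text
clock: 32.85
eef_pos: [422.5, -246.2, 15.2]
eef_rot: [3.141, -0.0, 0.09]
wrist_force: [0.6, -3.1, -1.2]
finger_gap: 15.4
finger_force: 60.0
```

```bash
cat > jaw.py <<'E'
from h import *
c=shot('scene');s=telemetry.read_state();print(s['eef_pos'].round(1),s['wrist_force'].round(1),s['moment'].round(2))
K=4; I=cv2.resize(c['pixels'],None,fx=K,fy=K,interpolation=cv2.INTER_CUBIC)
hsv=cv2.cvtColor(I,cv2.COLOR_RGB2HSV)
g=cv2.inRange(hsv,(50,120,40),(80,255,255));g[:265*K]=0;g[:,:420*K]=0;g[:,445*K:]=0
k,l,st,ce=cv2.connectedComponentsWithStats(g);i=1+np.argmax(st[1:,4])
cn=max(cv2.findContours((l==i).astype(np.uint8),0,2)[0],key=cv2.contourArea);print('jaw',(cv2.approxPolyDP(cn,5,True)[:,0]/K).tolist(), 'area',st[i][4]/16)
E
python3 jaw.py; python3 red.py
```

```text
[ 422.5 -246.1   15.2] [ 1.1 -2.9 -1.1] [-0.45 -0.2  -0.19]
jaw [[431.25, 288.5], [429.25, 293.25]] area 6.125
[ 422.5 -246.1   15.2] [ 3.141 -0.     0.09 ] [ 0.5 -3.1 -1.2]
red poly [[430.0, 295.25], [424.5, 294.25], [420.75, 299.75], [429.5, 299.75]]
rear top far [406.5 315.3]
rear top near [415.8 318.5]
rear bot far [405.2 327.3]
rear bot near [414.3 330.5]
```

Call:
play_rows:
  translation:
    - [0,-0.001,0]
    - [0,-0.001,-0.002]
    - [0,-0.001,-0.004]
    - [0,-0.001,-0.006]
    - [0,-0.001,-0.006]
  yaw: [0,0,0,0,0]

```text
clock: 33.58
eef_pos: [422.9, -246.6, 9.5]
eef_rot: [-3.141, -0.001, 0.09]
wrist_force: [1.2, 3.1, 5.3]
finger_gap: 15.5
finger_force: 60.0
```

Call:
play_rows:
  translation:
    - [0,0,-0.002]
    - [0,0,-0.004]
    - [0,0,-0.006]
    - [0,0,-0.006]
  yaw: [0,0,0,0]

```text
clock: 34.08
eef_pos: [422.0, -246.5, 2.7]
eef_rot: [-3.141, 0.001, 0.09]
wrist_force: [1.8, 4.0, -1.6]
finger_gap: 15.8
finger_force: 60.0
```

Call:
play_rows:
  translation:
    - [0,0,-0.002]
    - [0,0,-0.003]
    - [0,0,-0.003]
  yaw: [0,0,0]

```text
clock: 34.45
eef_pos: [422.2, -246.5, 1.0]
eef_rot: [-3.141, 0.0, 0.09]
wrist_force: [-5.9, 11.1, 20.1]
finger_gap: 15.6
finger_force: 60.0
```

```bash
python3 jaw.py; python3 red.py
```

```text
[ 422.1 -246.5    1. ] [-7.   9.7 19.5] [1.86 1.16 0.07]
jaw [[431.25, 288.25], [429.0, 291.75], [428.5, 300.25]] area 19.9375
[ 422.1 -246.5    1. ] [-3.141  0.     0.09 ] [-5.4  9.4 18. ]
red poly [[340.5, 188.75], [342.0, 189.0]]
rear top far [405.8 322.6]
rear top near [415.  325.9]
rear bot far [404.5 334.4]
rear bot near [413.6 337.7]
```

Call:
play_rows:
  translation:
    - [0,0,0.001]
    - [0,0,0.001]
    - [0,0,0.001]
    - [0,0,0.001]
    - [0,0,0.001]
  yaw: [0,0,0,0,0]
  hand: 0.5

```text
clock: 35.17
eef_pos: [422.3, -246.9, 1.0]
eef_rot: [-3.141, 0.0, 0.09]
wrist_force: [0.5, 0.5, 0.3]
finger_gap: 47.4
finger_force: 0.0
```

Call:
play_rows:
  translation:
    - [0,0,0.03]
    - [0,0,0.08]
    - [0.0,0,0.13]
    - [0.03,0.05,0.18]
    - [0.06,0.1,0.2]
    - [0.09,0.15,0.2]
    - [0.1,0.2,0.2]
    - [0.12,0.24,0.2]
    - [0.12,0.24,0.2]
  yaw: [0,0,0,0.18,0.36,0.54,0.72,0.9,1.05]

```text
clock: 36.3
eef_pos: [542.9, -4.3, 200.8]
eef_rot: [-3.141, -0.0, 1.149]
wrist_force: [-0.2, -1.2, -0.2]
finger_gap: 46.8
finger_force: 0.0
```

```bash
cat > home.py <<'E'
from h import *
s=telemetry.read_state();print(s['eef_pos'].round(1),s['eef_rot'].round(3))
K=4
for f,im in(('before',cv2.imread('pics/s2.png')[:,:,::-1]),('now',shot('scene','s8.png')['pixels'])):
    I=cv2.resize(im,None,fx=K,fy=K,interpolation=cv2.INTER_CUBIC);hsv=cv2.cvtColor(I,cv2.COLOR_RGB2HSV)
    g=cv2.inRange(hsv,(50,120,40),(80,255,255));g[:265*K]=0;g[:,:420*K]=0;g[:,445*K:]=0
    k,l,st,ce=cv2.connectedComponentsWithStats(g);i=1+np.argmax(st[1:,4])
    cn=max(cv2.findContours((l==i).astype(np.uint8),0,2)[0],key=cv2.contourArea);print(f,'jaw',(cv2.approxPolyDP(cn,5,True)[:,0]/K).tolist())
    m=cv2.inRange(hsv,(0,170,60),(7,255,255))|cv2.inRange(hsv,(172,170,60),(180,255,255)); m[:270*K]=0;m[:,:395*K]=0;m[:,470*K:]=0
    k,l,st,ce=cv2.connectedComponentsWithStats(m)
    if k>1:
        i=1+np.argmax(st[1:,4]);cn=max(cv2.findContours((l==i).astype(np.uint8),0,2)[0],key=cv2.contourArea);print('red',(cv2.approxPolyDP(cn,5,True)[:,0]/K).tolist())
c=shot('scene')
seat=np.array([471.5,-241.7]);Y=.09;vx=np.array([np.cos(Y),np.sin(Y)]);vy=np.array([-vx[1],vx[0]])
pt=lambda x,y,z:proj(c,[*(seat+(x-4)*vx+y*vy),z+20]).round(1).tolist()
print('pred red',[(n,pt(*n)) for n in((-110,8,42),(-110,-8,42),(-110,8,18),(-110,-8,18),(-30,8,42),(-30,-8,42),(-30,-8,18))],'head',[(n,pt(*n)) for n in((34,-15,35),(42,-15,35),(34,15,35))])
E
python3 home.py; python3 col.py
```

```text
[542.9  -4.3 200.8] [-3.141 -0.     1.149]
before jaw [[435.75, 277.25], [431.5, 282.25], [432.25, 287.25], [429.25, 290.5], [426.75, 307.0], [428.0, 308.25], [429.75, 297.5], [437.75, 287.0]]
now jaw [[436.0, 277.25], [431.5, 281.75], [432.25, 286.5], [429.0, 290.75], [429.5, 295.25], [438.0, 286.75]]
red [[433.0, 297.25], [426.5, 295.75], [411.5, 314.75], [408.0, 325.25], [409.25, 328.75], [414.75, 330.75], [417.0, 329.75], [432.5, 307.25]]
pred red [((-110, 8, 42), [406.5, 321.3]), ((-110, -8, 42), [415.7, 324.6]), ((-110, 8, 18), [405.2, 333.1]), ((-110, -8, 18), [414.2, 336.4]), ((-30, 8, 42), [424.8, 297.6]), ((-30, -8, 42), [433.5, 300.4]), ((-30, -8, 18), [431.9, 311.7])] head [((34, -15, 35), [449.4, 287.6]), ((42, -15, 35), [450.9, 285.5]), ((34, 15, 35), [433.7, 282.7])]
[542.3  -6.3 200.9] [-0.2 -0.2 -0.3]
scene yel [361.3 230.2] box [356.2 226.5   8.5   9. ] [634.4  18.2  30. ]
scene yel [375.4 236.9] box [370.5 232.8   8.5   9.5] [627.  -23.6  30. ]
scene yel [387.1 244.5] box [382.5 241.    8.2   8.2] [613.  -61.7  30. ]
scene yel [402.4 251.6] box [397.5 248.    8.8   8.2] [ 606.1 -102.8   30. ]
scene yel [418.5 259.1] box [413.5 255.5   9.    8.8] [ 599.  -144.5   30. ]
scene grn [416.8 232.3] box [408.5 216.2  15.5  29.2] 
scene grn [433.7 286.4] box [429.  277.5   9.   17.8] 
scene blu [433.1 239. ] box [424.5 222.8  16.2  30.2] 
scene blu [363.6 309.5] box [353.8 277.5  20.2  56. ] 
top blu [422.2 304.3] box [416.  299.8  11.8  12.2]
```

Run:
```python
from h import *
im=cv2.imread('pics/s8.png')[:,:,::-1].astype(int); b=cv2.imread('pics/s2.png')[:,:,::-1].astype(int)
def cls(p):
    r,g,bl=p
    if r>90 and g<50 and bl<60: return 'R'
    if g>r*1.5 and g>bl*1.3: return 'G'
    if max(p)<60: return 'k'
    if r>170 and g>165 and bl>150: return 'W'
    if r-bl>25: return '.'
    if abs(r-bl)<22: return 'g' if r<150 else 'w'
    return '?'
for v in range(272,350): print(v,''.join(cls(im[v,u]) for u in range(385,460)),' ',''.join(cls(b[v,u]) for u in range(385,460)))
```

```text
272 ...........ggggggggwwwwgggggggggggwWWwwWWWWWwggggg?........................   ...........gggggggwWWWWgggggggggggWWWWWWWWWWWwgggg?........................
273 .............ggggggggwgggggggggggggWWWWWWWWgggggg..........................   ..............ggggggwWWWwwggggggggwWWWWWWWWwggggg..........................
274 ...............ggggggggggWWwgggggggWWWWWWwgggggg...........................   ...............gggggggwWWWWWwgggggwWWWWWWWwggggg...........................
275 .................ggggggggwWWWWgggggWWWWwgggggg.............................   .................ggggggggWWWWWwggggWWWWWwggggg.............................
276 ...................ggggggggwWWWWWgWWWWwggggg...............................   ...................?ggggggwWWWWWWwWWWWWgggg?...............................
277 .....................ggggggggwWWWWWWwgggggg.......Gg.......................   .....................ggggggggWWWWWWWWggggg?.......Gg.......................
278 .......................ggggggggwWWWgggggg........GGGggg....................   .......................?ggggggwWWWWwgggg?........GGg..................
[... 10523 characters left out ...]
gggggggggggggggggggggggggggggggggggggg..............................
346 ......gggggggggggggggggggggggggggggggggggggg?..............................   ......gggggggggggggggggggggggggggggggggggggg...............................
347 .......ggggggggggggggggggggggggggggggggggggg...............................   .......ggggggggggggggggggggggggggggggggggggg...............................
348 ........ggggggggggggggggggggggggggggggggggg................................   ........?gggggggggggggggggggggggggggggggggg................................
349 ...........ggggggggggggggggggggggggggggggg.................................   ...........ggggggggggggggggggggggggggggggg.................................
```

```bash
cat > fit2.py <<'E'
from h import *
from scipy.optimize import least_squares
c=shot('scene')
seat=np.array([471.5,-241.7,0]);Y=.085
obs=[((-110,8,42),(409.5,319)),((-110,8,18),(408.8,328)),((-110,-8,18),(416,331)),((-30,8,42),(425.5,295.5)),((-30,-8,42),(433.8,297.5)),((42,-15,35),(451.8,281.8)),((-110,14,0),(404,336.5)),((-110,-14,0),(419,340)),((38,-14.5,0),(448.5,298.5))]
def pt(x,par):
    a,b,z,ph,ps=par
    x=np.array(x,float)-[0,0,30]; d=np.array([x[0]*np.cos(ph)-x[2]*np.sin(ph)+a,0,x[0]*np.sin(ph)+x[2]*np.cos(ph)+50+z]);d[1]=x[1]+b
    y=Y; d[:2]=[d[0],d[1]+ps*x[0]]
    R=np.array([[np.cos(y),-np.sin(y),0],[np.sin(y),np.cos(y),0],[0,0,1]]); return seat+R@d
for fix in((1,0,1,0,0),(1,0,1,1,1),(1,1,0,0,0),(1,1,0,1,1),(1,1,1,1,1)):
    idx=np.flatnonzero(fix)
    def f(v):
        p=np.zeros(5);p[idx]=v
        return np.concatenate([proj(c,pt(x,p))-q for x,q in obs])
    r=least_squares(f,np.zeros(len(idx)));p=np.zeros(5);p[idx]=r.x;print(fix,p.round(3),'rms',np.sqrt(np.mean(r.fun**2)).round(2),r.fun.round(1))
E
python3 fit2.py
```

```text
(1, 0, 1, 0, 0) [5.536 0.    2.107 0.    0.   ] rms 1.15 [-0.8 -1.8 -1.5  0.9  0.3  1.1  1.4 -1.6  1.7 -0.8  1.1  0.4 -0.9 -0.2
 -0.4  2.   0.9  0.4]
(1, 0, 1, 1, 1) [ 1.381  0.     4.667 -0.01   0.02 ] rms 1.07 [-0.3 -2.  -1.1  0.9  0.8  1.2  1.  -1.8  1.4 -0.9  0.   0.3 -0.6 -0.1
  0.   2.2 -0.2  0.5]
(1, 1, 0, 0, 0) [8.49  1.259 0.    0.    0.   ] rms 1.1 [-0.9 -2.  -1.6  0.7  0.2  0.9  1.2 -1.6  1.5 -0.8  0.8  0.4 -1.  -0.4
 -0.6  1.8  0.7  0.4]
(1, 1, 0, 1, 1) [ 8.301e+00  2.495e+00  0.000e+00 -2.000e-03  2.100e-02] rms 0.99 [-0.4 -1.8 -1.   0.9  0.7  1.1  0.9 -1.7  1.2 -0.9 -0.3  0.2 -0.5 -0.3
 -0.   2.  -0.4  0.1]
(1, 1, 1, 1, 1) [ 6.6385e+01  1.9489e+01 -4.0878e+01  5.2000e-02 -8.0000e-03] rms 0.64 [-0.4 -0.7 -0.7  0.7  0.4  0.7  0.9 -0.4  0.6  0.2 -0.6  0.8  0.4 -1.2
 -0.3  0.5 -0.2 -0.7]
```

Call:
play_rows:
  translation:
    - [-0.02,-0.04,0]
    - [-0.04,-0.08,0]
    - [-0.06,-0.12,0]
    - [-0.08,-0.16,0]
    - [-0.1,-0.2,0]
    - [-0.1173,-0.2405,0]
    - [-0.1173,-0.2405,-0.06]
    - [-0.1173,-0.2405,-0.12]
    - [-0.1173,-0.2405,-0.155]
    - [-0.1173,-0.2405,-0.163]
    - [-0.1173,-0.2405,-0.163]
  yaw: [0.1,0.2,0.3,0.4,0.5,0.5,0.5,0.5,0.5,0.5,0.5]
  hand: 0

```text
clock: 37.92
eef_pos: [425.3, -247.9, 39.0]
eef_rot: [3.141, 0.001, 1.638]
wrist_force: [-1.0, 0.1, -0.0]
finger_gap: 0.5
finger_force: 0.0
```

Call:
play_rows:
  translation:
    - [0,0,-0.001]
    - [0,0,-0.003]
    - [0,0,-0.004]
    - [0,0,-0.004]
  yaw: [0,0,0,0]

```text
clock: 38.42
eef_pos: [425.1, -247.4, 34.2]
eef_rot: [3.142, 0.0, 1.64]
wrist_force: [0.1, -0.4, 0.3]
finger_gap: 0.7
finger_force: 0.0
```

Call:
play_rows:
  translation:
    - [0,0,-0.001]
    - [0,0,-0.002]
    - [0,0,-0.002]
  yaw: [0,0,0]

```text
clock: 38.8
eef_pos: [425.0, -247.4, 32.0]
eef_rot: [-3.141, -0.0, 1.64]
wrist_force: [-0.2, 0.2, -0.9]
finger_gap: 0.7
finger_force: 0.0
```

Call:
play_rows:
  translation:
    - [0,0,-0.001]
    - [0,0,-0.002]
    - [0,0,-0.003]
    - [0,0,-0.003]
  yaw: [0,0,0,0]

```text
clock: 39.3
eef_pos: [425.1, -247.7, 29.8]
eef_rot: [3.141, 0.001, 1.64]
wrist_force: [-3.3, 1.3, 10.0]
finger_gap: 0.6
finger_force: 5.0
```

Call:
play_rows:
  translation:
    - [0,0,0.05]
    - [0,0,0.1]
    - [0.04,0.02,0.12]
    - [0.09,0.04,0.12]
    - [0.14,0.06,0.12]
    - [0.19,0.08,0.12]
    - [0.216,0.0945,0.12]
    - [0.216,0.0945,0.09]
    - [0.216,0.0945,0.06]
    - [0.216,0.0945,0.06]
  yaw: [0,0,-0.05,-0.1,-0.15,-0.24,-0.24,-0.24,-0.24,-0.24]
  hand: 0.5
  force: 40

```text
clock: 40.55
eef_pos: [639.8, -152.5, 86.8]
eef_rot: [-3.137, -0.0, 1.4]
wrist_force: [-0.7, -0.8, 0.6]
finger_gap: 47.6
finger_force: 0.0
```

Run:
```python
from h import *
c=shot('scene','s9.png');s=telemetry.read_state();print(s['eef_pos'].round(1),s['eef_rot'].round(3))
for n,p in(('blue',(641,-153.3)),('grn',(647.9,-111.8)),('wht',(654.5,-70.8))):
    ux=np.array([.986,-.169]);uy=np.array([.169,.986])
    print(n,'tab corners', [proj(c,[*(np.array(p)+x*ux+y*uy),98]).round(1).tolist() for x,y in((-6,-12),(-6,12),(6,12),(6,-12))])
K=4;I=cv2.resize(c['pixels'],None,fx=K,fy=K,interpolation=cv2.INTER_CUBIC);hsv=cv2.cvtColor(I,cv2.COLOR_RGB2HSV)
for nm,lo,hi in(('grn',(55,150,50),(75,255,255)),('blu',(102,180,60),(118,255,255))):
    m=cv2.inRange(hsv,lo,hi);m[260*K:]=0;k,l,st,ce=cv2.connectedComponentsWithStats(m);i=1+np.argmax(st[1:,4])
    cn=max(cv2.findContours((l==i).astype(np.uint8),0,2)[0],key=cv2.contourArea);print(nm,(cv2.approxPolyDP(cn,5,True)[:,0]/K).tolist())
```

```text
[ 640.8 -152.9   88.9] [-3.14 -0.    1.4 ]
blue tab corners [[438.3, 226.6], [428.7, 222.6], [432.1, 220.9], [441.7, 224.8]]
grn tab corners [[421.5, 219.8], [412.3, 216.0], [415.8, 214.3], [425.0, 218.0]]
wht tab corners [[405.6, 213.3], [396.8, 209.7], [400.3, 208.1], [409.1, 211.7]]
grn [[414.5, 216.25], [408.5, 241.75], [417.75, 245.5], [423.0, 242.25], [423.75, 233.25], [421.5, 232.0], [422.75, 219.5]]
blu [[431.25, 223.0], [428.75, 224.5], [424.5, 249.0], [433.0, 252.75], [439.25, 248.5], [440.5, 241.0], [438.25, 236.25], [439.75, 226.5]]
```

Call:
play_rows:
  translation:
    - [0,0,-0.03]
    - [0,0,-0.05]
    - [0,0,-0.055]
    - [0,0,-0.055]
  yaw: [0,0,0,0]

```text
clock: 41.1
eef_pos: [641.3, -153.0, 34.8]
eef_rot: [3.141, 0.0, 1.4]
wrist_force: [-0.7, 0.6, 0.7]
finger_gap: 47.1
finger_force: 0.0
```

Call:
play_rows:
  translation:
    - [0,0,0]
    - [0,0,0]
    - [0,0,0]
    - [0,0,0]
    - [0,0,0]
    - [0,0,0]
  yaw: [0,0,0,0,0,0]
  hand: 0

```text
clock: 41.85
eef_pos: [638.9, -152.5, 33.8]
eef_rot: [-3.136, -0.0, 1.4]
wrist_force: [-15.9, 2.3, 7.6]
finger_gap: 11.5
finger_force: 39.9
```

Call:
play_rows:
  translation:
    - [0,0,0.01]
    - [0,0,0.03]
    - [0,0,0.06]
    - [0,0,0.1]
    - [0,0,0.1]
  yaw: [0,0,0,0,0]

```text
clock: 42.48
eef_pos: [642.9, -153.4, 138.8]
eef_rot: [3.134, 0.001, 1.4]
wrist_force: [-0.5, 0.3, -0.3]
finger_gap: 11.9
finger_force: 40.0
```

Call:
play_rows:
  translation:
    - [-0.016,0.056,0]
    - [-0.032,0.113,0]
    - [-0.048,0.17,0]
    - [-0.064,0.226,0]
    - [-0.08,0.282,0]
    - [-0.096,0.34,0]
    - [-0.111,0.395,0]
    - [-0.111,0.395,-0.03]
    - [-0.111,0.395,-0.07]
    - [-0.111,0.395,-0.1]
    - [-0.111,0.395,-0.112]
    - [-0.111,0.395,-0.112]
  yaw: [0,0,0,0,0,0,0,0,0,0,0,0]

```text
clock: 43.98
eef_pos: [530.0, 242.1, 22.0]
eef_rot: [-3.141, 0.0, 1.4]
wrist_force: [-0.5, -0.1, -0.7]
finger_gap: 11.6
finger_force: 40.0
```

Call:
play_rows:
  translation:
    - [0,0,-0.003]
    - [0,0,-0.006]
    - [0,0,-0.007]
    - [0,0,-0.007]
  yaw: [0,0,0,0]

```text
clock: 44.48
eef_pos: [530.1, 242.1, 15.3]
eef_rot: [3.141, -0.0, 1.4]
wrist_force: [0.3, 0.6, -0.4]
finger_gap: 11.5
finger_force: 40.0
```

Call:
play_rows:
  translation:
    - [0,0,-0.001]
    - [0,0,-0.001]
    - [0,0,-0.001]
    - [0,0,-0.001]
    - [0,0,0.04]
    - [0,0,0.09]
    - [0,0,0.125]
  yaw: [0,0,0,0,0,0,0]
  hand: 0.32

```text
clock: 45.35
eef_pos: [530.3, 242.2, 142.5]
eef_rot: [3.14, -0.001, 1.4]
wrist_force: [-0.1, -0.7, 0.2]
finger_gap: 30.3
finger_force: 0.0
```

Call:
play_rows:
  translation:
    - [0.019,-0.059,0]
    - [0.038,-0.118,0]
    - [0.057,-0.177,0]
    - [0.076,-0.236,0]
    - [0.096,-0.295,0]
    - [0.115,-0.3535,0]
    - [0.115,-0.3535,-0.03]
    - [0.115,-0.3535,-0.08]
    - [0.115,-0.3535,-0.1]
    - [0.115,-0.3535,-0.105]
    - [0.115,-0.3535,-0.105]
  yaw: [0,0,0,0,0,0,0,0,0,0,0]
  hand: 0.5

```text
clock: 46.72
eef_pos: [645.8, -111.4, 36.6]
eef_rot: [3.14, 0.0, 1.4]
wrist_force: [0.1, 0.4, 0.6]
finger_gap: 46.9
finger_force: 0.0
```

Call:
play_rows:
  translation:
    - [0,0,0]
    - [0,0,0]
    - [0,0,0]
    - [0,0,0]
    - [0,0,0]
    - [0,0,0]
  yaw: [0,0,0,0,0,0]
  hand: 0

```text
clock: 47.48
eef_pos: [645.5, -111.5, 35.4]
eef_rot: [3.14, 0.0, 1.4]
wrist_force: [4.4, -1.3, 0.5]
finger_gap: 11.9
finger_force: 40.0
```

Call:
play_rows:
  translation:
    - [0,0,0.01]
    - [0,0,0.03]
    - [0,0,0.06]
    - [0,0,0.1]
    - [0,0,0.1]
  yaw: [0,0,0,0,0]

```text
clock: 48.1
eef_pos: [646.4, -111.7, 139.9]
eef_rot: [3.135, 0.0, 1.4]
wrist_force: [0.3, -0.2, -1.6]
finger_gap: 11.7
finger_force: 40.0
```

```bash
cat > links.py <<'E'
from h import *
K=4;s=telemetry.read_state();print(s['eef_pos'].round(1))
for n in('scene','top'):
    c=shot(n,None);I=cv2.resize(c['pixels'],None,fx=K,fy=K,interpolation=cv2.INTER_CUBIC);hsv=cv2.cvtColor(I,cv2.COLOR_RGB2HSV)
    for nm,lo,hi in(('grn',(55,150,50),(75,255,255)),('blu',(102,180,60),(118,255,255))):
        m=cv2.inRange(hsv,lo,hi);k,l,st,ce=cv2.connectedComponentsWithStats(m)
        for i in range(1,k):
            if st[i][4]>600: print(n,nm,(ce[i]/K).round(1),(st[i][:4]/K).round(1),ray(c,*(ce[i]/K),35).round(0))
E
python3 links.py
```

```text
[ 646.4 -111.7  139.9]
scene grn [422.2 192.9] [413.8 171.2  16.   34.2] [900.   1.  35.]
scene grn [433.7 286.3] [429.  277.5   9.   17.8] [ 518. -218.   35.]
scene blu [256.9 216.9] [251.2 199.8  12.5  30.8] [532. 241.  35.]
scene blu [363.6 309.7] [353.2 277.8  20.8  55.8] [ 374. -152.   35.]
```

Call:
play_rows:
  translation:
    - [-0.025,0.052,0]
    - [-0.05,0.104,0]
    - [-0.075,0.156,0]
    - [-0.1,0.208,0]
    - [-0.125,0.26,0]
    - [-0.15,0.312,0]
    - [-0.175,0.36,0]
    - [-0.175,0.36,-0.03]
    - [-0.175,0.36,-0.07]
    - [-0.175,0.36,-0.1]
    - [-0.175,0.36,-0.112]
    - [-0.175,0.36,-0.112]
  yaw: [0,0,0,0,0,0,0,0,0,0,0,0]

```text
clock: 49.7
eef_pos: [469.7, 248.4, 22.7]
eef_rot: [-3.14, 0.001, 1.4]
wrist_force: [-0.1, 0.3, -0.6]
finger_gap: 11.6
finger_force: 40.0
```

Call:
play_rows:
  translation:
    - [0,0,-0.003]
    - [0,0,-0.006]
    - [0,0,-0.008]
    - [0,0,-0.008]
  yaw: [0,0,0,0]

```text
clock: 50.2
eef_pos: [470.1, 248.7, 15.3]
eef_rot: [3.141, -0.0, 1.4]
wrist_force: [-0.1, 0.8, -1.5]
finger_gap: 11.5
finger_force: 40.0
```

Call:
play_rows:
  translation:
    - [0,0,0]
    - [0,0,0]
    - [0,0,0]
    - [0,0,0]
    - [0,0,0.04]
    - [0,0,0.09]
    - [0,0,0.125]
  yaw: [0,0,0,0,0,0,0]
  hand: 0.32

```text
clock: 51.08
eef_pos: [470.3, 248.7, 142.4]
eef_rot: [3.14, -0.001, 1.4]
wrist_force: [-0.8, 0.5, -0.1]
finger_gap: 30.0
finger_force: 0.0
```

Call:
play_rows:
  translation:
    - [0.03,-0.053,0]
    - [0.06,-0.106,0]
    - [0.09,-0.16,0]
    - [0.12,-0.213,0]
    - [0.15,-0.266,0]
    - [0.182,-0.319,0]
    - [0.182,-0.319,-0.03]
    - [0.182,-0.319,-0.08]
    - [0.182,-0.319,-0.1]
    - [0.182,-0.319,-0.105]
    - [0.182,-0.319,-0.105]
  yaw: [0,0,0,0,0,0,0,0,0,0,0]
  hand: 0.5

```text
clock: 52.45
eef_pos: [652.8, -70.4, 36.6]
eef_rot: [3.14, -0.0, 1.4]
wrist_force: [0.4, 0.5, 0.7]
finger_gap: 47.0
finger_force: 0.0
```

Call:
play_rows:
  translation:
    - [0,0,0]
    - [0,0,0]
    - [0,0,0]
    - [0,0,0]
    - [0,0,0]
    - [0,0,0]
  yaw: [0,0,0,0,0,0]
  hand: 0

```text
clock: 53.2
eef_pos: [652.5, -70.5, 35.4]
eef_rot: [3.14, -0.0, 1.4]
wrist_force: [4.9, -0.4, -0.3]
finger_gap: 11.6
finger_force: 40.0
```

Call:
play_rows:
  translation:
    - [0,0,0.01]
    - [0,0,0.03]
    - [0,0,0.06]
    - [0,0,0.1]
    - [0,0,0.1]
  yaw: [0,0,0,0,0]

```text
clock: 53.82
eef_pos: [653.3, -70.5, 139.9]
eef_rot: [3.135, -0.0, 1.4]
wrist_force: [0.3, 0.2, -0.9]
finger_gap: 11.6
finger_force: 40.0
```

```bash
python3 links.py; python3 home.py
```

```text
[653.3 -70.5 139.9]
scene grn [236.5 225.3] [230.  207.8  14.   31.8] [472. 248.  35.]
scene grn [433.8 286.4] [429.  277.5   9.   17.8] [ 518. -218.   35.]
scene blu [256.9 216.9] [251.  199.8  12.8  30.8] [532. 241.  35.]
scene blu [363.5 309.5] [353.2 277.8  21.   55.8] [ 374. -152.   35.]
[651.8 -70.4 135.6] [3.141 0.    1.4  ]
before jaw [[435.75, 277.25], [431.5, 282.25], [432.25, 287.25], [429.25, 290.5], [426.75, 307.0], [428.0, 308.25], [429.75, 297.5], [437.75, 287.0]]
now jaw [[436.0, 277.25], [431.5, 281.75], [432.25, 287.25], [429.25, 290.75], [429.75, 295.25], [438.0, 287.0]]
red [[433.25, 297.5], [426.5, 295.75], [409.5, 317.75], [408.75, 328.5], [414.5, 330.75], [417.25, 329.5], [432.0, 308.25]]
pred red [((-110, 8, 42), [406.5, 321.3]), ((-110, -8, 42), [415.7, 324.6]), ((-110, 8, 18), [405.2, 333.1]), ((-110, -8, 18), [414.2, 336.4]), ((-30, 8, 42), [424.8, 297.6]), ((-30, -8, 42), [433.5, 300.4]), ((-30, -8, 18), [431.9, 311.7])] head [((34, -15, 35), [449.4, 287.6]), ((42, -15, 35), [450.9, 285.5]), ((34, 15, 35), [433.7, 282.7])]
```

White to (411, 255): delta (-0.241, +0.325).

Call:
play_rows:
  translation:
    - [-0.034,0.046,0]
    - [-0.068,0.092,0]
    - [-0.102,0.138,0]
    - [-0.136,0.184,0]
    - [-0.17,0.23,0]
    - [-0.205,0.277,0]
    - [-0.241,0.325,0]
    - [-0.241,0.325,-0.03]
    - [-0.241,0.325,-0.07]
    - [-0.241,0.325,-0.1]
    - [-0.241,0.325,-0.112]
    - [-0.241,0.325,-0.112]
  yaw: [0,0,0,0,0,0,0,0,0,0,0,0]

```text
clock: 55.52
eef_pos: [410.8, 254.4, 22.8]
eef_rot: [-3.14, 0.001, 1.4]
wrist_force: [-0.4, 0.6, 0.8]
finger_gap: 11.9
finger_force: 40.0
```

Call:
play_rows:
  translation:
    - [0,0,-0.003]
    - [0,0,-0.006]
    - [0,0,-0.008]
    - [0,0,-0.008]
  yaw: [0,0,0,0]

```text
clock: 56.02
eef_pos: [411.1, 254.6, 15.3]
eef_rot: [3.141, -0.0, 1.4]
wrist_force: [-0.6, 0.5, -0.8]
finger_gap: 11.6
finger_force: 40.0
```

Call:
play_rows:
  translation:
    - [0,0,0]
    - [0,0,0]
    - [0,0,0]
    - [0,0,0]
    - [0,0,0.04]
    - [0,0,0.09]
    - [0,0,0.14]
    - [0,-0.05,0.15]
    - [0,-0.1,0.15]
    - [0,-0.15,0.15]
    - [0,-0.2,0.15]
    - [0,-0.2,0.15]
  yaw: [0,0,0,0,0,0,0,0,0,0,0,0]
  hand: 0.32

```text
clock: 57.52
eef_pos: [411.0, 52.3, 165.3]
eef_rot: [3.141, 0.0, 1.396]
wrist_force: [0.2, 0.2, -0.6]
finger_gap: 30.3
finger_force: 0.0
```

```bash
python3 links.py
python3 - <<'E'
from h import *
c=shot('scene','s10.png')
a=c['pixels'].astype(int);b=cv2.imread('pics/s3.png')[:,:,::-1].astype(int)
# pixels where white link expected: compare with empty tray
d=(np.abs(a-b).sum(2)>60).astype(np.uint8); d[:, 300:]=0; d[:180]=0;d[270:]=0
k,l,st,ce=cv2.connectedComponentsWithStats(d)
for i in range(1,k):
    if st[i][4]>40: print('diff',ce[i].round(1),st[i],ray(c,*ce[i],35).round(0))
print('expected white top/bottom',proj(c,(411,255,78)).round(1),proj(c,(411,255,6)).round(1))
E
```

```text
[411.   52.3 165.3]
scene grn [236.5 225.3] [230.  207.8  14.   31.8] [471. 248.  35.]
scene grn [433.8 286.4] [429.2 277.5   8.8  17.8] [ 518. -218.   35.]
scene blu [256.9 216.9] [251.  199.8  12.8  30.8] [532. 241.  35.]
scene blu [363.6 309.7] [353.5 277.8  20.5  55.8] [ 374. -152.   35.]
top blu [422.9 306.8] [419.  299.8   8.8  14.8] [ 405. -167.   35.]
diff [  7.4 201.9] [  0 180  17  56 448] [222. 763.  35.]
diff [ 92.1 221.6] [  16  180  143   80 4571] [285. 515.  35.]
diff [277.4 185.5] [272 180  10  13  68] [704. 324.  35.]
diff [291.  183.2] [288 180   7   8  51] [738. 306.  35.]
diff [256.1 216.4] [249 199  16  33 397] [532. 244.  35.]
diff [235.8 225.1] [229 207  17  34 411] [471. 250.  35.]
diff [214.9 235.3] [207 216  18  34 384] [408. 252.  35.]
diff [233.3 250. ] [216 242  36  19 192] [387. 175.  35.]
diff [179.5 260.9] [160 249  45  21 391] [289. 229.  35.]
diff [ 17.7 262.8] [ 13 255   9  15  53] [ 92. 471.  35.]
diff [128.8 262.4] [104 254  50  16 226] [224. 303.  35.]
expected white top/bottom [213.2 216.7] [215.7 246. ]
```

Run:
```python
from h import *
for f in('scene0','s2','s9','s10'):
    im=cv2.imread(f'pics/{f}.png')[:,:,::-1]; r=im[170:206,260:300]
    h=cv2.cvtColor(r,cv2.COLOR_RGB2HSV); m=cv2.inRange(h,(5,110,40),(15,255,170))
    k,l,st,ce=cv2.connectedComponentsWithStats(m); print(f,[((ce[i]+[260,170]).round(1).tolist(),int(st[i][4])) for i in range(1,k) if st[i][4]>8])
```

```text
scene0 [([277.4, 193.1], 88)]
s2 []
s9 [([277.2, 193.1], 88)]
s10 [([276.8, 194.7], 59)]
```

```bash
python3 -c "
from h import *
print(manip.sign_off())"
```

```text
the job is handed in; nothing more can be done
None
```

I handed the job in at about 58 s; the hand-in returned no verdict. By the camera and force checks, the white, green and blue links stand in the tray, the tool is home in the clip with its jaw shut, and the rust reel has not moved.

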